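# Load a digestion vial and latch the reactor's safety hood

### The job

Take the orange-capped vial from the rack, seat it fully down in any free well of the block reactor and let go of it. Then swing the reactor's clear safety hood down and press on its blue pad until the sprung latch tongue snaps under the catch and the hood stays locked by itself. Do it gently, without forcing or slamming the hood, and leave the other vials and the glassware standing where they are.

Things in the scene. Friction and masses are not known exactly. Their poses are not given: they have to be found in the camera images.
- reactor: Block reactor (dry-block heater for vials), light grey housing fixed to the bench, 170 mm wide, 280 mm deep, flat deck 115 mm above the bench. Origin on the bench under the middle of the square metal block; x points from its sloping blue control panel (front, at -x) to the hood's hinge (back, at +x), y sideways, z up.
- block_top (a point): Middle of the top of the metal block, level with the deck, at reactor (0, 0, 115) mm. Nine round wells, 17.5 mm wide and 60 mm deep, open upward at reactor x and y = -32, 0 and +32 mm; two at the hinge side (x = 32, y = -32 and 32) are taken, the other seven are free.
- strike (a point): Where the steel strike bar of the catch lies at its middle setting: reactor (-70, 0, 139) mm, in front of the hood. It is set by hand in slots 12 mm long and really lies up to 6 mm higher or lower, which this point does not show. A dark boss stands right in front of it (reactor x = -92 to -68, y within 25 mm, up to 148 mm above the bench).
- lid_hinge (a point): The middle of the hood's hinge axis, at reactor (100, 0, 122) mm; the axis runs along reactor y.
- lid (a joint): Hood angle, rad: about 0 when shut (latched it rests between -0.035 and 0.05), grows as it opens up and back, 1.57 upright. It starts wide open, 1.3 to 1.55. The stiff hinge stays where it is left; about 1 to 2 N at the front edge moves it. If the tongue has not snapped in, a sprung plunger in the catch lifts the hood again, to about 0.08 to 0.16, when it is let go.
- hood: The clear hood with dark edges, open below: 165 mm from hinge to front edge, 130 mm wide, 55 mm high. Origin on the hinge axis; its -x axis runs along the rim from the hinge to the front edge, its z axis points out of the closed top (up when shut). The wells lie inside it when shut.
- lid_pad (a point): Middle of the blue press pad (24 x 60 mm) on the outside of the hood's top at its front edge, right over the latch: at hood x = -150, z = 61 mm. The hood may be pushed here with the closed fingers all the way from open to shut. More than 18 N on the hood is forcing it.
- tongue (a joint): How far the brass latch tongue is pushed back, m: 0 fully out, about 0.0045 passing the strike bar. It sticks 7 mm out of the hood's front edge, sloped below. Over the last 9 mm the push on the pad rises to some 10 to 15 N, eases a little as the nose's edge passes the bar and drops only as the tongue snaps out below it, at a lid angle from -0.035 to 0.045. About 1.5 mm on is a hard stop.
- sample: The vial to load: glass, 16 mm across, 100 mm long, with an orange screw cap 18 mm across and 16 mm high at the top; about 30 g. Starts upright in the rack. Origin at the middle of its bottom, z up along the vial. Fully seated in a well it shows 40 mm above the block and its bottom is 55 mm above the bench.
- loaded_a: A blue-capped vial already in the reactor's well at reactor x = 32, y = 32 mm; same size as the sample. Origin at the middle of its bottom.
- loaded_b: A blue-capped vial already in the reactor's well at reactor x = 32, y = -32 mm; same size as the sample. Origin at the middle of its bottom.
- rack: Steel vial rack fixed to the bench, 68 x 164 x 58 mm, longest along its y; origin at the middle of its underside. Square places 17.5 mm wide at rack x = -16 and 16, y = -60, -30, 0, 30, 60 mm; vials stand on its floor, 4 mm above the bench, and show 49 mm above its top plate. Three vials stand at (-16,-60), (16,0) and (-16,60); which is where varies.
- spare_a: A white-capped vial that stays in the rack; same size as the sample. Origin at the middle of its bottom.
- spare_b: Another white-capped vial that stays in the rack; same size as the sample. Origin at the middle of its bottom.
- beaker: Glass beaker, 74 mm across, 90 mm high, standing on the bench. Origin at its underside.
- jar: Violet jar with a blue cap, 64 mm across, 105 mm high. Origin at its underside.
- flask: Dark green conical flask, 86 mm across, 130 mm high. Origin at its underside.
- wash_bottle: White wash bottle, 68 mm across, 150 mm high. Origin at its underside.

How it is judged (in metres and radians):
On the way:
1. the orange-capped vial stands fully down in a free well of the block, let go, with the hood still open (z of sample in the frame of reactor below 0.059 m and angle between sample's own z axis and vertical below 0.12 rad and x of sample in the frame of reactor between -0.045 and 0.045 m and y of sample in the frame of reactor between -0.045 and 0.045 m and contact force between the fingers and sample below 0.05 N and value of joint lid above 0.8 rad), for 0.2 s.
At the end, for the whole second after the job is handed in: The orange-capped vial stands upright in a free well with its bottom within 4 mm of the well's floor, let go and still; the hood is shut and stays down by itself (lid angle below 0.06 rad) with the tongue out to within 1.5 mm under the strike bar (z of sample in the frame of reactor below 0.059 m and angle between sample's own z axis and vertical below 0.12 rad and x of sample in the frame of reactor between -0.045 and 0.045 m and y of sample in the frame of reactor between -0.045 and 0.045 m and value of joint lid below 0.06 rad and value of joint tongue below 0.0015 m and contact force between the fingers and sample below 0.05 N and linear speed of sample below 0.02 m/s); the robot touches nothing.
It fails at once if the hood is forced: the robot presses on it with more than 18 N (contact force between any of the arm, the fingers and hood above 18 N).
It fails at once if the hood is slammed: it swings shut faster than 3 rad/s (velocity of joint lid below -3 rad/s).
It fails at once if the glass vial is driven against the reactor with more than 30 N (contact force between sample and reactor above 30 N).
It fails at once if another vial or a piece of glassware is knocked over or moved more than 30 mm (angle between any of loaded_a, loaded_b, spare_a, spare_b, beaker, jar, flask, wash_bottle's own z axis and vertical above 0.35 rad or distance of any of loaded_a, loaded_b, spare_a, spare_b, beaker, jar, flask, wash_bottle from where it was at the start of the episode above 0.03 m).
It also fails if it takes over 67 s, if anything falls off the work surface, if the arm or the gripper's body presses on something with over 40 N, if the wrist force passes 120 N, or if a joint passes its speed limit or range.

### The arm

A 6-joint arm with a two-finger parallel gripper is mounted at the origin on the work surface. World frame = base frame: x ahead of the robot, y to its left, z up, the work surface at z = 0. Lengths are in mm, angles in rad, forces in N, time in s.
With the tool pointing down it reaches from about 350 to 775 mm from the base axis. Payload 7.3 kg.
Tool frame: the origin (TCP) lies at the very end of the fingers, on their centre line; the grasp point (between the pads) lies 19 mm behind it; z points along the fingers, y is the line along which they close (so a half turn about z gives the same grasp; the last joint's range is limited). The gripper opens to 92 mm and grips with 3 to 60 N. Pads are 19 mm wide; open, the fingers measure 130 mm over their backs; the gripper's body (75 mm by 190 mm) begins 47 mm behind the grasp point.
Start: joints at [1.134, 0.342, 1.524, -0, 1.275, -0.146], TCP at [150.512, 502.982, 226.741] pointing down, gripper open.
Joint ranges: [-2.53, 2.53], [-0.77, 2.02], [0.04, 2.7], [-1, 4.14], [0.28, 2.66], [-3.11, 3.11]. Speed limits (rad/s): [2.57, 2.57, 3.14, 3.14, 3.14, 3.14].

### API

Orientations are given as [roll, pitch, yaw] about the fixed x, y, z axes, in that order (R = Rz(yaw) Ry(pitch) Rx(roll)).
In Python, from plant import bot gives the robot as it stands.
- The arm moves only by the tool send_rows, never from a script. Its argument "rows" is a list of rows, each an object of numbers: "x", "y", "z": the shift along the tool's x, y, z in units of 0.2 m (1.0 is 0.2 m); "ax", "ay", "az": the turn, a rotation vector about the tool's x, y, z in units of 60 degrees (1.0 is 60 degrees); "jaw": the opening, from -1 (shut) to 1 (fully open), so that 0 is half open. In form: [{"x": .., "y": .., "z": .., "ax": .., "ay": .., "az": .., "jaw": ..}, ...]. A call has exactly 10 rows; each row is the pose to reach, as a shift and turn from the pose commanded when the call began, along the tool's axes at that moment; what a row does not reach only later rows make up. A row lasts 1/8 s, in which the tool goes at most 62.5 mm and 10.7 degrees, less where a joint would pass 70% of its speed; a pose out of reach is approached as far as the arm can. A call with a number of a shift or a turn outside -1 to 1 is refused whole. A call with a gripper value outside its range is refused whole. The fingers move at their own pace and stop on an object; the grip force is fixed at half the most. Time passes only in rows, so rows that repeat a pose let the fingers close, or fill a call up. It gives the time, the measured TCP pose, the force, the opening and the grip force at its end, in the units of the state.
- bot.get_obs(): the state, without advancing time (a new reading comes with each control period).
- bot.capture(name): name is "scene" or "top" or "wrist"; returns (picture, depth): 420x560x3 uint8, red, green, blue; 420x560 float32, mm along the optical axis (not along the pixel's ray), 0 where there is no reading.
- bot.camera_model(name): a dict with "vertical_fov" (degrees; the focal length in pixels is half the picture's height over the tangent of half this angle, whatever the lens; pixels are square), "cx", "cy" (the principal point, pixels), "R" (3x3) and "t" (3): a world point X has camera coordinates R X + t; the wrist camera has in their place "T_tool_cam" (4x4, takes a point from camera to tool coordinates, whose origin is the TCP and whose axes are the flange's). Camera axes: x right, y down, z forward; pixel columns grow to the right and rows downward; lengths in mm; the calibration is good to about 2 mm. A picture is of the moment at which its call begins: read the wrist's pose just before it. camera_model takes no time and is no camera call.
- bot.close_job(): hands the job in; it is judged then, once.
The state is a dict: "time": time; "joint_positions": joint angles; "dq": joint speeds; "tau": joint torques, N m; "tool_pos": TCP position; "tcp_rot": TCP orientation; "contact_force": force on the tool from outside, world axes, zero at the start; "moment": the same for the moment, N m; "grip_width": finger opening in mm; "finger_force": force on a finger pad.
Only numpy, scipy, OpenCV 4.12 (cv2) and the standard library are available. Lean on these libraries where they do the work, as an engineer would, in place of code of your own. Each camera call takes 0.05 s, during which the arm holds its last target. There are 200 camera calls.

## Working session

There is one attempt and no reset: what is moved stays moved. The work goes in short steps, Python scripts to look and compute and a tool call to move; the robot and the scene stay as the last step left them, time stands still between calls to the robot, and variables do not carry over. Pictures are saved under pics/ and viewed, at most 10 in all, crops included, and the job is handed in when it is done.

Besides the shell and the picture viewer there is one more tool, called after "Call:" as name(argument=value, ...), one argument or row to a line, values as JSON. send_rows: Moves the arm, as the interface text tells. Its arguments: {"type":"object","properties":{"rows":{"type":"array","items":{"type":"object","properties":{"x":{"type":"number","minimum":-1,"maximum":1},"y":{"type":"number","minimum":-1,"maximum":1},"z":{"type":"number","minimum":-1,"maximum":1},"ax":{"type":"number","minimum":-1,"maximum":1},"ay":{"type":"number","minimum":-1,"maximum":1},"az":{"type":"number","minimum":-1,"maximum":1},"jaw":{"type":"number"}}}}},"required":["rows"]}

```bash
mkdir -p pics
cat > h.py <<'E'
import numpy as np, cv2
from plant import bot
from scipy.spatial.transform import Rotation as Ro
def K(m):
    f=210/np.tan(np.radians(m["vertical_fov"])/2); return f,m["cx"],m["cy"]
def world(m,d,u,v,T=None):
    f,cx,cy=K(m); z=d if np.isscalar(d) else d[v,u]
    p=np.stack([(u-cx)/f*z,(v-cy)/f*z,z*np.ones_like(z)],-1)
    if "R" in m: return (p-np.array(m["t"]))@np.array(m["R"])
    q=p@T[:3,:3].T+T[:3,3]; return q
E
python3 - <<'E'
from h import *
for n in("scene","top"):
    p,d=bot.capture(n); m=bot.camera_model(n); print(n,{k:np.round(v,3).tolist() for k,v in m.items()})
    cv2.imwrite(f"pics/{n}0.png",cv2.resize(p[:,:,::-1],(800,600))); np.savez(f"{n}0.npz",p=p,d=d)
print(bot.get_obs()); print(bot.camera_model("wrist"))
E
```

```text
scene {'vertical_fov': 55.369, 'cx': 280.44, 'cy': 208.373, 'R': [[0.831, 0.556, -0.02], [0.376, -0.587, -0.717], [-0.411, 0.588, -0.697]], 't': [-469.432, -151.546, 1181.639]}
top {'vertical_fov': 42.205, 'cx': 278.894, 'cy': 207.612, 'R': [[-0.021, -1.0, -0.022], [-0.998, 0.023, -0.058], [0.058, 0.021, -0.998]], 't': [-11.169, 615.219, 1319.662]}
{'time': 0.1, 'joint_positions': array([ 1.13402286e+00,  3.42644860e-01,  1.52491094e+00, -1.43921070e-05,
        1.27537480e+00, -1.45968869e-01]), 'dq': array([-0.00096255, -0.00174586, -0.00297375, -0.00024891, -0.00090993,
       -0.00129576]), 'tau': array([ 1.78195431e-03, -4.32006419e+01, -2.44690865e+01,  7.19262566e-02,
        5.25972841e-02, -1.07804146e-05]), 'tool_pos': array([150.34672593, 502.64518781, 226.12238149]), 'tcp_rot': array([-3.14026693e+00, -1.80989726e-04,  2.85079213e+00]), 'contact_force': array([-0.08092539,  0.29809741, -0.29840779]), 'moment': array([ 0.0363621 , -0.0101642 ,  0.04331563]), 'finger_force': 0.0, 'grip_width': 91.97160155056972}
{'vertical_fov': 71.9096105754116, 'cx': 281.83699015329626, 'cy': 208.62115581943826, 'T_tool_cam': array([[-1.26842401e-04, -9.68987560e-01, -2.47109474e-01,
         6.65382638e+01],
       [ 9.99999394e-01, -3.93206972e-04,  1.02857384e-03,
         1.21951360e+00],
       [-1.09384042e-03, -2.47109194e-01,  9.68987023e-01,
        -1.58530093e+02],
       [ 0.00000000e+00,  0.00000000e+00,  0.00000000e+00,
         1.00000000e+00]])}
```

View pics/top0.png

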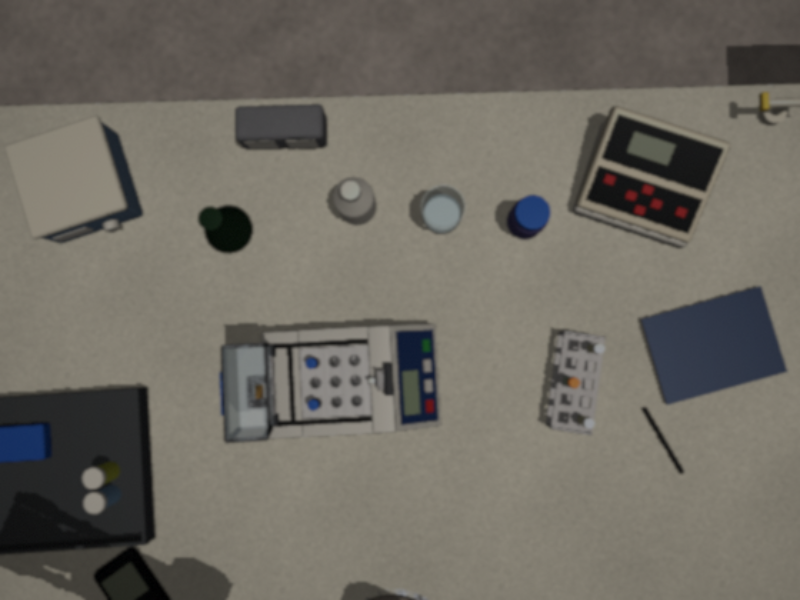

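View pics/scene0.png

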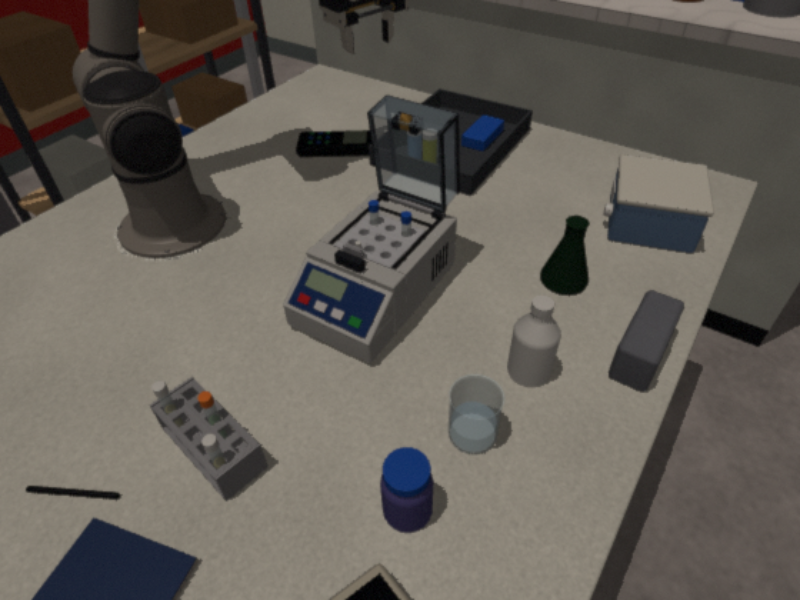

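The top view shows the reactor at about (330,380) in the 800-wide picture, with its panel to the right (-y) and the hood open to the left. The orange cap is at (574,383) in the rack. I'll enlarge both.

Run:
```python
from h import *
a=np.load("top0.npz"); p=a["p"][:,:,::-1]
A=cv2.resize(p[222:314,150:310],None,fx=5,fy=5,interpolation=cv2.INTER_CUBIC)[:, :800]
B=cv2.resize(p[222:314,375:430],None,fx=5,fy=5,interpolation=cv2.INTER_CUBIC)
cv2.imwrite("pics/c1.png",cv2.convertScaleAbs(np.hstack([A[:,:520],B]),alpha=1.5))
m=bot.camera_model("top");d=a["d"]
hsv=cv2.cvtColor(a["p"],cv2.COLOR_RGB2HSV)
for nm,lo,hi in(("orange",(5,140,90),(18,255,255)),("blue",(105,150,60),(125,255,255))):
    k=cv2.inRange(hsv,lo,hi); n,l,s,c=cv2.connectedComponentsWithStats(k)
    for i in range(1,n):
        if s[i,4]>8:
            u,v=np.round(c[i]).astype(int); print(nm,s[i],c[i],world(m,d,u,v).round(1))
```

```text
orange [398 265   7   6  33] [400.75757576 267.42424242] [ 468.4 -300.9  105.4]
blue [360 138  24  23 428] [371.87383178 148.88785047] [ 739.3 -243.3  109.1]
blue [215 251   7   6  31] [217.74193548 253.5483871 ] [507.7 108.1 157.5]
blue [216 280   7   6  31] [219.25806452 282.35483871] [446.5 106.9 156.8]
blue [  0 297  32  27 780] [ 15.32435897 309.98205128] [379.2 622.3  31.2]
```

View pics/c1.png

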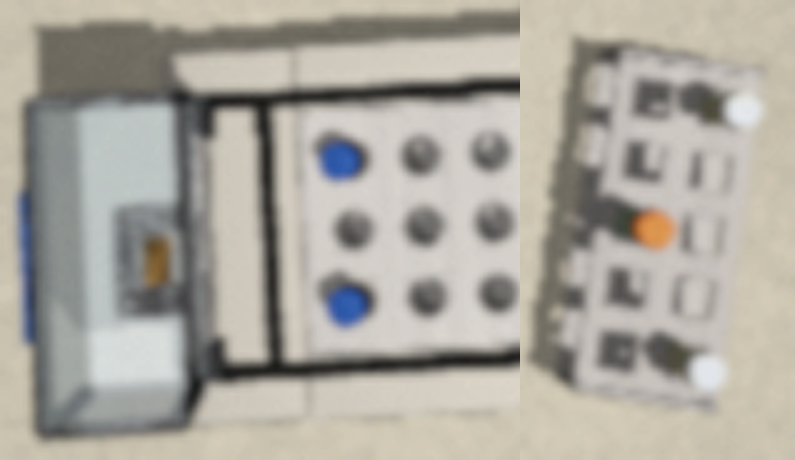

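The crop shows seven open wells: (422,154), (491,150), (353,229), (424,226), (494,221), (428,297) and (497,292). The blue caps are at (341,158) and (348,302), the orange cap at (655,230), the white caps at (742,108) and (707,370), and the pad's edge at (27,268). I'll fit the poses from these.

```bash
cat >> h.py <<'E'
def onplane(m,u,v,z0,T=None):
    f,cx,cy=K(m); r=np.array([(u-cx)/f,(v-cy)/f,1.])
    if T is None:
        R=np.array(m["R"]);o=-R.T@np.array(m["t"]);r=R.T@r
    else: o=T[:3,3];r=T[:3,:3]@r
    return o+r*(z0-o[2])/r[2]
def wristT(o):
    T=np.eye(4);T[:3,:3]=Ro.from_euler("xyz",o["tcp_rot"]).as_matrix();T[:3,3]=o["tool_pos"]
    return T@np.array(bot.camera_model("wrist")["T_tool_cam"])
def fit(P,Q): # 2D rigid P(model)->Q ; returns yaw,t,res
    a,b=P.mean(0),Q.mean(0); H=(P-a).T@(Q-b); yaw=np.arctan2(H[0,1]-H[1,0],H[0,0]+H[1,1])
    R=np.array([[np.cos(yaw),-np.sin(yaw)],[np.sin(yaw),np.cos(yaw)]]); t=b-R@a
    return yaw,t,Q-(P@R.T+t)
E
python3 - <<'E'
from h import *
m=bot.camera_model("top"); d=np.load("top0.npz")["d"]
W=[(422,154,0,32),(491,150,-32,32),(353,229,32,0),(424,226,0,0),(494,221,-32,0),(428,297,0,-32),(497,292,-32,-32)]
# world +x is picture up; reactor x=+y world => reactor y = -x world
P=np.array([(a,-b) for *_,a,b in W],float)
px=lambda u,v:(u/5+150-.4,v/5+222-.4)
Q=np.array([onplane(m,*px(u,v),113)[:2] for u,v,_,_ in W])
y,t,r=fit(P,Q);print("reactor",y,t,r.round(1).tolist())
for u,v in((341,158),(348,302)): print("loaded",onplane(m,*px(u,v),155).round(1))
for u,v in((655,230),(742,108),(707,370)): print("rack vial",onplane(m,(u-520)/5+375-.4,v/5+222-.4,104).round(1))
for v in range(262,286,4): print([ (u,*world(m,d,u,v).round(0).tolist()) for u in (154,155,156,158,165,175,185,190)])
E
```

```text
reactor 1.6021552080226968 [477.26000559  77.16434644] [[0.3, -0.6], [0.4, -0.1], [-0.1, 0.4], [-0.4, 0.0], [0.2, 0.1], [-0.5, -0.2], [0.1, 0.4]]
loaded [509.4 108.9 155. ]
loaded [446.4 106.7 155. ]
rack vial [ 466.9 -302.5  104. ]
rack vial [ 521.4 -343.9  104. ]
rack vial [ 403.3 -323.8  104. ]
[(154, 498.0, 216.0, 290.0), (155, 498.0, 212.0, 297.0), (156, 498.0, 211.0, 293.0), (158, 498.0, 207.0, 293.0), (165, 497.0, 195.0, 288.0), (175, 497.0, 175.0, 290.0), (185, 491.0, 185.0, 138.0), (190, 490.0, 176.0, 125.0)]
[(154, 490.0, 216.0, 288.0), (155, 490.0, 213.0, 294.0), (156, 490.0, 212.0, 292.0), (158, 490.0, 208.0, 290.0), (165, 490.0, 194.0, 290.0), (175, 489.0, 175.0, 288.0), (185, 482.0, 185.0, 136.0), (190, 481.0, 177.0, 123.0)]
[(154, 483.0, 215.0, 293.0), (155, 482.0, 214.0, 290.0), (156, 482.0, 211.0, 293.0), (158, 482.0, 207.0, 293.0), (165, 482.0, 193.0, 295.0), (175, 481.0, 176.0, 283.0), (185, 473.0, 185.0, 137.0), (190, 472.0, 176.0, 126.0)]
[(154, 475.0, 216.0, 291.0), (155, 475.0, 214.0, 292.0), (156, 474.0, 212.0, 289.0), (158, 475.0, 207.0, 293.0), (165, 474.0, 195.0, 288.0), (175, 474.0, 176.0, 286.0), (185, 464.0, 186.0, 134.0), (190, 464.0, 176.0, 129.0)]
[(154, 467.0, 216.0, 292.0), (155, 467.0, 214.0, 291.0), (156, 467.0, 212.0, 290.0), (158, 467.0, 208.0, 291.0), (165, 466.0, 195.0, 288.0), (175, 466.0, 175.0, 289.0), (185, 465.0, 156.0, 286.0), (190, 454.0, 177.0, 123.0)]
[(154, 459.0, 216.0, 290.0), (155, 459.0, 215.0, 289.0), (156, 459.0, 211.0, 296.0), (158, 459.0, 208.0, 292.0), (165, 459.0, 194.0, 292.0), (175, 458.0, 175.0, 289.0), (185, 458.0, 156.0, 286.0), (190, 445.0, 176.0, 126.0)]
```

The fit residuals are at most 0.6 mm. The reactor is at (477.3, 77.2) with yaw 1.602, the sample at (467.3, -302.4), and the lid angle is about 1.44. I'll lift and swing toward the rack.

Call:
send_rows(
  rows=[
    {"x": -0.1,"y": -0.07,"z": -0.15,"az": 0.1,"jaw": 0},
    {"x": -0.2,"y": -0.14,"z": -0.3,"az": 0.22,"jaw": 0},
    {"x": -0.33,"y": -0.22,"z": -0.45,"az": 0.34,"jaw": 0},
    {"x": -0.46,"y": -0.3,"z": -0.6,"az": 0.47,"jaw": 0},
    {"x": -0.6,"y": -0.4,"z": -0.7,"az": 0.6,"jaw": 0},
    {"x": -0.74,"y": -0.49,"z": -0.7,"az": 0.73,"jaw": 0},
    {"x": -0.86,"y": -0.57,"z": -0.7,"az": 0.86,"jaw": 0},
    {"x": -0.97,"y": -0.64,"z": -0.7,"az": 0.95,"jaw": 0},
    {"x": -0.97,"y": -0.64,"z": -0.7,"az": 1,"jaw": 0},
    {"x": -0.97,"y": -0.64,"z": -0.7,"az": 1,"jaw": 0},
  ],
)

```text
schema error: expected keys x, y, z, ax, ay, az, jaw
```

```bash
cat > go.py <<'E'
import sys; from h import *
# go.py x y z yaw : units of the move from the pose now (tool kept pointing down)
o=bot.get_obs(); R=Ro.from_euler("xyz",o["tcp_rot"]); a=list(map(float,sys.argv[1:]))
dp=R.inv().apply(np.array(a[:3])-o["tool_pos"])/200
rv=(R.inv()*Ro.from_euler("xyz",[np.pi,a[4] if len(a)>4 else 0,a[3]])).as_rotvec()/np.radians(60)
print("t",round(o["time"],2),"pos",o["tool_pos"].round(1),"rot",o["tcp_rot"].round(4),"F",o["contact_force"].round(1),"w",round(o["grip_width"],1),o["finger_force"])
print("shift",dp.round(4),"turn",rv.round(4))
E
python3 go.py 467.3 -302.4 260 1.602
```

```text
t 0.1 pos [150.3 502.6 226.1] rot [-3.1403e+00 -2.0000e-04  2.8508e+00] F [-0.1  0.3 -0.3] w 92.0 0.0
shift [-2.6723 -3.4021 -0.1654] turn [-1.2000e-03  6.0000e-04  1.1925e+00]
```

Call:
send_rows(
  rows=[
    {"x": -0.1,"y": -0.07,"z": -0.15,"ax": 0,"ay": 0,"az": 0.1,"jaw": 0},
    {"x": -0.2,"y": -0.14,"z": -0.3,"ax": 0,"ay": 0,"az": 0.22,"jaw": 0},
    {"x": -0.33,"y": -0.22,"z": -0.45,"ax": 0,"ay": 0,"az": 0.34,"jaw": 0},
    {"x": -0.46,"y": -0.3,"z": -0.6,"ax": 0,"ay": 0,"az": 0.47,"jaw": 0},
    {"x": -0.6,"y": -0.4,"z": -0.7,"ax": 0,"ay": 0,"az": 0.6,"jaw": 0},
    {"x": -0.74,"y": -0.49,"z": -0.7,"ax": 0,"ay": 0,"az": 0.73,"jaw": 0},
    {"x": -0.86,"y": -0.57,"z": -0.7,"ax": 0,"ay": 0,"az": 0.86,"jaw": 0},
    {"x": -0.97,"y": -0.64,"z": -0.7,"ax": 0,"ay": 0,"az": 0.95,"jaw": 0},
    {"x": -0.97,"y": -0.64,"z": -0.7,"ax": 0,"ay": 0,"az": 1,"jaw": 0},
    {"x": -0.97,"y": -0.64,"z": -0.7,"ax": 0,"ay": 0,"az": 1,"jaw": 0},
  ],
)

```text
time: 1.35
tool_pos: [299.7, 324.4, 366.5]
tcp_rot: [-3.141, 0.0, 1.803]
contact_force: [-0.1, 0.0, 0.4]
grip_width: 46.1
finger_force: 0.0
```

```bash
python3 go.py 467.3 -302.4 260 1.602
```

```text
t 1.35 pos [299.7 324.4 366.5] rot [-3.1410e+00  2.0000e-04  1.8034e+00] F [-0.1  0.   0.4] w 46.1 0.0
shift [-3.2428  0.0931  0.5329] turn [-0.0006  0.0002  0.1924]
```

Call:
send_rows(
  rows=[
    {"x": -0.1,"y": 0.05,"z": 0,"ax": 0,"ay": 0,"az": 0.03,"jaw": 0},
    {"x": -0.25,"y": 0.1,"z": 0,"ax": 0,"ay": 0,"az": 0.08,"jaw": 0},
    {"x": -0.45,"y": 0.2,"z": 0,"ax": 0,"ay": 0,"az": 0.12,"jaw": 0},
    {"x": -0.65,"y": 0.28,"z": 0,"ax": 0,"ay": 0,"az": 0.16,"jaw": 0},
    {"x": -0.82,"y": 0.35,"z": 0,"ax": 0,"ay": 0,"az": 0.19,"jaw": 0},
    {"x": -0.93,"y": 0.38,"z": 0,"ax": 0,"ay": 0,"az": 0.192,"jaw": 0},
    {"x": -1,"y": 0.4,"z": 0,"ax": 0,"ay": 0,"az": 0.192,"jaw": 0},
    {"x": -1,"y": 0.4,"z": 0,"ax": 0,"ay": 0,"az": 0.192,"jaw": 0},
    {"x": -1,"y": 0.4,"z": 0,"ax": 0,"ay": 0,"az": 0.192,"jaw": 0},
    {"x": -1,"y": 0.4,"z": 0,"ax": 0,"ay": 0,"az": 0.192,"jaw": 0},
  ],
)

```text
time: 2.6
tool_pos: [423.2, 149.3, 366.8]
tcp_rot: [3.141, -0.0, 1.604]
contact_force: [0.6, -0.4, -0.1]
grip_width: 45.9
finger_force: 0.0
```

Call:
send_rows(
  rows=[
    {"x": -0.1,"y": 0,"z": 0,"ax": 0,"ay": 0,"az": 0,"jaw": 0},
    {"x": -0.25,"y": 0,"z": 0,"ax": 0,"ay": 0,"az": 0,"jaw": 0},
    {"x": -0.45,"y": 0.02,"z": 0,"ax": 0,"ay": 0,"az": 0,"jaw": 0},
    {"x": -0.65,"y": 0.05,"z": 0,"ax": 0,"ay": 0,"az": 0,"jaw": 0},
    {"x": -0.82,"y": 0.08,"z": 0,"ax": 0,"ay": 0,"az": 0,"jaw": 0},
    {"x": -0.93,"y": 0.1,"z": 0,"ax": 0,"ay": 0,"az": 0,"jaw": 0},
    {"x": -1,"y": 0.1,"z": 0,"ax": 0,"ay": 0,"az": 0,"jaw": 0},
    {"x": -1,"y": 0.1,"z": 0,"ax": 0,"ay": 0,"az": 0,"jaw": 0},
    {"x": -1,"y": 0.1,"z": 0,"ax": 0,"ay": 0,"az": 0,"jaw": 0},
    {"x": -1,"y": 0.1,"z": 0,"ax": 0,"ay": 0,"az": 0,"jaw": 0},
  ],
)

```text
time: 3.85
tool_pos: [449.9, -49.9, 366.8]
tcp_rot: [3.141, -0.0, 1.604]
contact_force: [0.4, -0.5, -0.4]
grip_width: 45.9
finger_force: 0.0
```

```bash
python3 go.py 467.3 -302.4 260 1.602
```

```text
t 3.85 pos [449.9 -49.9 366.8] rot [ 3.1413e+00 -2.0000e-04  1.6037e+00] F [ 0.4 -0.5 -0.4] w 45.9 0.0
shift [-1.2646  0.0454  0.534 ] turn [ 0.0003 -0.0002  0.0016]
```

Call:
send_rows(
  rows=[
    {"x": -0.1,"y": 0,"z": 0.05,"ax": 0,"ay": 0,"az": 0,"jaw": -0.2},
    {"x": -0.25,"y": 0,"z": 0.1,"ax": 0,"ay": 0,"az": 0,"jaw": -0.2},
    {"x": -0.45,"y": 0.02,"z": 0.2,"ax": 0,"ay": 0,"az": 0,"jaw": -0.2},
    {"x": -0.65,"y": 0.04,"z": 0.3,"ax": 0,"ay": 0,"az": 0,"jaw": -0.2},
    {"x": -0.82,"y": 0.045,"z": 0.4,"ax": 0,"ay": 0,"az": 0,"jaw": -0.2},
    {"x": -0.93,"y": 0.045,"z": 0.47,"ax": 0,"ay": 0,"az": 0,"jaw": -0.2},
    {"x": -1,"y": 0.045,"z": 0.53,"ax": 0,"ay": 0,"az": 0,"jaw": -0.2},
    {"x": -1,"y": 0.045,"z": 0.53,"ax": 0,"ay": 0,"az": 0,"jaw": -0.2},
    {"x": -1,"y": 0.045,"z": 0.53,"ax": 0,"ay": 0,"az": 0,"jaw": -0.2},
    {"x": -1,"y": 0.045,"z": 0.53,"ax": 0,"ay": 0,"az": 0,"jaw": -0.2},
  ],
)

```text
time: 5.1
tool_pos: [465.7, -249.6, 261.6]
tcp_rot: [3.14, 0.001, 1.604]
contact_force: [1.6, -0.2, 0.4]
grip_width: 37.0
finger_force: 0.0
```

```bash
python3 - <<'E'
from h import *
o=bot.get_obs();T=wristT(o);p,d=bot.capture("wrist");m=bot.camera_model("wrist")
np.savez("w1.npz",p=p,d=d,T=T); cv2.imwrite("pics/w1.png",cv2.convertScaleAbs(p[:,:,::-1],alpha=1.4))
k=cv2.inRange(cv2.cvtColor(p,cv2.COLOR_RGB2HSV),(5,140,60),(18,255,255)); n,l,s,c=cv2.connectedComponentsWithStats(k)
for i in range(1,n):
    if s[i,4]>40: u,v=c[i]; print(s[i],c[i],onplane(m,u,v,104,T).round(1),world(m,d,int(u),int(v),T).round(1))
E
python3 go.py 467.3 -302.4 260 1.602
```

```text
[274 232  14  16 163] [280.48466258 239.55214724] [ 466.  -299.6  104. ] [ 465.4 -298.9  104.3]
t 5.15 pos [ 465.6 -249.7  261.5] rot [3.1405e+00 7.0000e-04 1.6035e+00] F [ 0.1  0.3 -0.6] w 36.8 0.0
shift [-0.2636 -0.0003  0.0076] turn [0.0011 0.0006 0.0015]
```

View pics/w1.png

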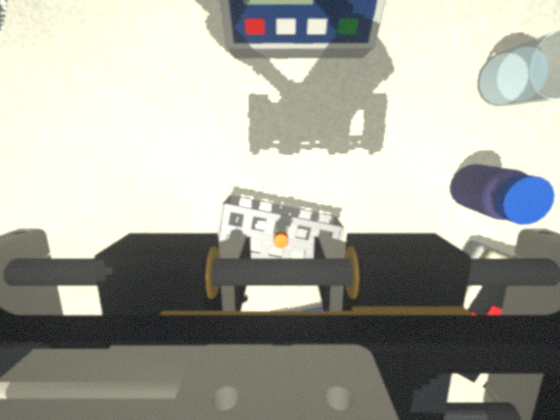

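The wrist view shows the orange cap at (280,240) between the fingers and fully visible. It agrees with the top camera to about 2 mm. I'll go down over the cap.

Call:
send_rows(
  rows=[
    {"x": -0.1,"y": 0.004,"z": 0.0,"ax": 0,"ay": 0,"az": 0,"jaw": -0.2},
    {"x": -0.2,"y": 0.004,"z": 0.08,"ax": 0,"ay": 0,"az": 0,"jaw": -0.2},
    {"x": -0.262,"y": 0.004,"z": 0.2,"ax": 0,"ay": 0,"az": 0,"jaw": -0.2},
    {"x": -0.262,"y": 0.004,"z": 0.35,"ax": 0,"ay": 0,"az": 0,"jaw": -0.2},
    {"x": -0.262,"y": 0.004,"z": 0.5,"ax": 0,"ay": 0,"az": 0,"jaw": -0.2},
    {"x": -0.262,"y": 0.004,"z": 0.65,"ax": 0,"ay": 0,"az": 0,"jaw": -0.2},
    {"x": -0.262,"y": 0.004,"z": 0.78,"ax": 0,"ay": 0,"az": 0,"jaw": -0.2},
    {"x": -0.262,"y": 0.004,"z": 0.88,"ax": 0,"ay": 0,"az": 0,"jaw": -0.2},
    {"x": -0.262,"y": 0.004,"z": 0.925,"ax": 0,"ay": 0,"az": 0,"jaw": -0.2},
    {"x": -0.262,"y": 0.004,"z": 0.925,"ax": 0,"ay": 0,"az": 0,"jaw": -0.2},
  ],
)

```text
time: 6.4
tool_pos: [467.3, -303.0, 74.7]
tcp_rot: [-3.14, -0.001, 1.602]
contact_force: [0.2, -0.7, 0.6]
grip_width: 36.7
finger_force: 0.0
```

```bash
python3 - <<'E'
from h import *
o=bot.get_obs();T=wristT(o);p,d=bot.capture("wrist");m=bot.camera_model("wrist")
cv2.imwrite("pics/w2.png",cv2.convertScaleAbs(cv2.resize(p[190:330,190:370,::-1],None,fx=4,fy=4),alpha=1.4))
k=cv2.inRange(cv2.cvtColor(p,cv2.COLOR_RGB2HSV),(5,140,40),(18,255,255)); n,l,s,c=cv2.connectedComponentsWithStats(k)
for i in range(1,n):
    if s[i,4]>40: u,v=c[i]; print(s[i],c[i],onplane(m,u,v,104,T).round(1),world(m,d,int(u),int(v),T).round(1))
E
python3 go.py 466.5 -302.2 76 1.602
```

```text
[266 248  27  11 204] [279.07352941 253.38235294] [ 465.8 -290.6  104. ] [ 465.7 -293.3   97.2]
[271 286  18   3  44] [279.45454545 286.84090909] [ 466.5 -308.4  104. ] [ 466.2 -308.3  103.4]
t 6.45 pos [ 467.7 -303.2   75.6] rot [-3.1416e+00 -1.0000e-04  1.6021e+00] F [-0.1  0.8  0.2] w 36.6 0.0
shift [ 0.0051 -0.0061 -0.0022] turn [-0.     -0.0001  0.0001]
```

View pics/w2.png

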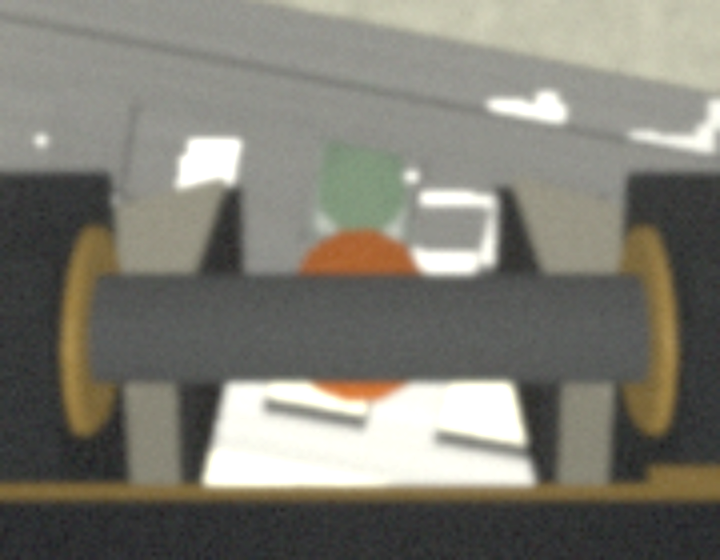

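The crop shows the cap between the fingers, centred near column 357 with its far edge at row 400. The cap is about 1 mm from the tool centre. I'll correct for that and close.

Call:
send_rows(
  rows=[
    {"x": 0.005,"y": -0.006,"z": 0,"ax": 0,"ay": 0,"az": 0,"jaw": -0.2},
    {"x": 0.005,"y": -0.006,"z": 0,"ax": 0,"ay": 0,"az": 0,"jaw": -0.4},
    {"x": 0.005,"y": -0.006,"z": 0,"ax": 0,"ay": 0,"az": 0,"jaw": -0.5},
    {"x": 0.005,"y": -0.006,"z": 0,"ax": 0,"ay": 0,"az": 0,"jaw": -0.6},
    {"x": 0.005,"y": -0.006,"z": 0,"ax": 0,"ay": 0,"az": 0,"jaw": -0.75},
    {"x": 0.005,"y": -0.006,"z": 0,"ax": 0,"ay": 0,"az": 0,"jaw": -0.75},
    {"x": 0.005,"y": -0.006,"z": 0,"ax": 0,"ay": 0,"az": 0,"jaw": -0.75},
    {"x": 0.005,"y": -0.006,"z": 0,"ax": 0,"ay": 0,"az": 0,"jaw": -0.75},
    {"x": 0.005,"y": -0.006,"z": 0,"ax": 0,"ay": 0,"az": 0,"jaw": -0.75},
    {"x": 0.005,"y": -0.006,"z": 0,"ax": 0,"ay": 0,"az": 0,"jaw": -0.75},
  ],
)

```text
time: 7.7
tool_pos: [466.6, -301.7, 75.8]
tcp_rot: [3.141, 0.0, 1.603]
contact_force: [-0.4, -0.3, 2.3]
grip_width: 17.3
finger_force: 30.0
```

Call:
send_rows(
  rows=[
    {"x": 0,"y": 0,"z": 0,"ax": 0,"ay": 0,"az": 0,"jaw": -1},
    {"x": 0,"y": 0,"z": 0,"ax": 0,"ay": 0,"az": 0,"jaw": -1},
    {"x": 0,"y": 0,"z": -0.02,"ax": 0,"ay": 0,"az": 0,"jaw": -1},
    {"x": 0,"y": 0,"z": -0.06,"ax": 0,"ay": 0,"az": 0,"jaw": -1},
    {"x": 0,"y": 0,"z": -0.14,"ax": 0,"ay": 0,"az": 0,"jaw": -1},
    {"x": 0,"y": 0,"z": -0.26,"ax": 0,"ay": 0,"az": 0,"jaw": -1},
    {"x": 0,"y": 0,"z": -0.42,"ax": 0,"ay": 0,"az": 0,"jaw": -1},
    {"x": 0,"y": 0,"z": -0.6,"ax": 0,"ay": 0,"az": 0,"jaw": -1},
    {"x": 0,"y": 0,"z": -0.78,"ax": 0,"ay": 0,"az": 0,"jaw": -1},
    {"x": 0,"y": 0,"z": -0.9,"ax": 0,"ay": 0,"az": 0,"jaw": -1},
  ],
)

```text
time: 8.95
tool_pos: [466.8, -301.9, 258.9]
tcp_rot: [3.139, 0.002, 1.603]
contact_force: [0.3, 0.1, -0.5]
grip_width: 17.3
finger_force: 30.0
```

```bash
python3 go.py 476.3 45 260 1.602
```

```text
t 8.95 pos [ 466.8 -301.9  258.9] rot [3.1390e+00 2.2000e-03 1.6026e+00] F [ 0.3  0.1 -0.5] w 17.3 29.99998301267624
shift [ 1.7319  0.1025 -0.0092] turn [0.0024 0.0021 0.0005]
```

Call:
send_rows(
  rows=[
    {"x": 0.05,"y": 0,"z": 0,"ax": 0,"ay": 0,"az": 0,"jaw": -1},
    {"x": 0.15,"y": 0.01,"z": 0,"ax": 0,"ay": 0,"az": 0,"jaw": -1},
    {"x": 0.3,"y": 0.02,"z": 0,"ax": 0,"ay": 0,"az": 0,"jaw": -1},
    {"x": 0.45,"y": 0.03,"z": 0,"ax": 0,"ay": 0,"az": 0,"jaw": -1},
    {"x": 0.6,"y": 0.04,"z": 0,"ax": 0,"ay": 0,"az": 0,"jaw": -1},
    {"x": 0.74,"y": 0.05,"z": 0,"ax": 0,"ay": 0,"az": 0,"jaw": -1},
    {"x": 0.86,"y": 0.06,"z": 0,"ax": 0,"ay": 0,"az": 0,"jaw": -1},
    {"x": 0.95,"y": 0.06,"z": 0,"ax": 0,"ay": 0,"az": 0,"jaw": -1},
    {"x": 1,"y": 0.06,"z": 0,"ax": 0,"ay": 0,"az": 0,"jaw": -1},
    {"x": 1,"y": 0.06,"z": 0,"ax": 0,"ay": 0,"az": 0,"jaw": -1},
  ],
)

```text
time: 10.2
tool_pos: [472.1, -100.9, 255.5]
tcp_rot: [-3.141, -0.0, 1.603]
contact_force: [-0.3, 0.3, -0.5]
grip_width: 16.6
finger_force: 30.0
```

Call:
send_rows(
  rows=[
    {"x": 0.05,"y": 0,"z": 0,"ax": 0,"ay": 0,"az": 0,"jaw": -1},
    {"x": 0.12,"y": 0.01,"z": 0,"ax": 0,"ay": 0,"az": 0,"jaw": -1},
    {"x": 0.2,"y": 0.02,"z": 0,"ax": 0,"ay": 0,"az": 0,"jaw": -1},
    {"x": 0.28,"y": 0.03,"z": 0,"ax": 0,"ay": 0,"az": 0,"jaw": -1},
    {"x": 0.35,"y": 0.04,"z": 0,"ax": 0,"ay": 0,"az": 0,"jaw": -1},
    {"x": 0.39,"y": 0.05,"z": 0,"ax": 0,"ay": 0,"az": 0,"jaw": -1},
    {"x": 0.4,"y": 0.05,"z": 0,"ax": 0,"ay": 0,"az": 0,"jaw": -1},
    {"x": 0.4,"y": 0.05,"z": 0,"ax": 0,"ay": 0,"az": 0,"jaw": -1},
    {"x": 0.4,"y": 0.05,"z": 0,"ax": 0,"ay": 0,"az": 0,"jaw": -1},
    {"x": 0.4,"y": 0.05,"z": 0,"ax": 0,"ay": 0,"az": 0,"jaw": -1},
  ],
)

```text
time: 11.45
tool_pos: [479.6, -21.5, 255.7]
tcp_rot: [3.142, -0.0, 1.602]
contact_force: [-0.9, -0.0, -0.1]
grip_width: 17.1
finger_force: 30.0
```

```bash
python3 - <<'E'
from h import *
o=bot.get_obs();T=wristT(o);p,d=bot.capture("wrist")
np.savez("w3.npz",p=p,d=d,T=T)
cv2.imwrite("pics/w3.png",cv2.convertScaleAbs(cv2.resize(p[110:310,150:410,::-1],None,fx=3,fy=3,interpolation=cv2.INTER_CUBIC),alpha=1.3))
E
python3 go.py 478.3 45.2 259 1.602
```

```text
t 11.5 pos [479.6 -21.4 255.7] rot [ 3.1416 -0.      1.602 ] F [ 0.8  0.5 -0.6] w 16.9 29.999839961528778
shift [ 0.3331  0.0037 -0.0165] turn [ 0. -0.  0.]
```

View pics/w3.png

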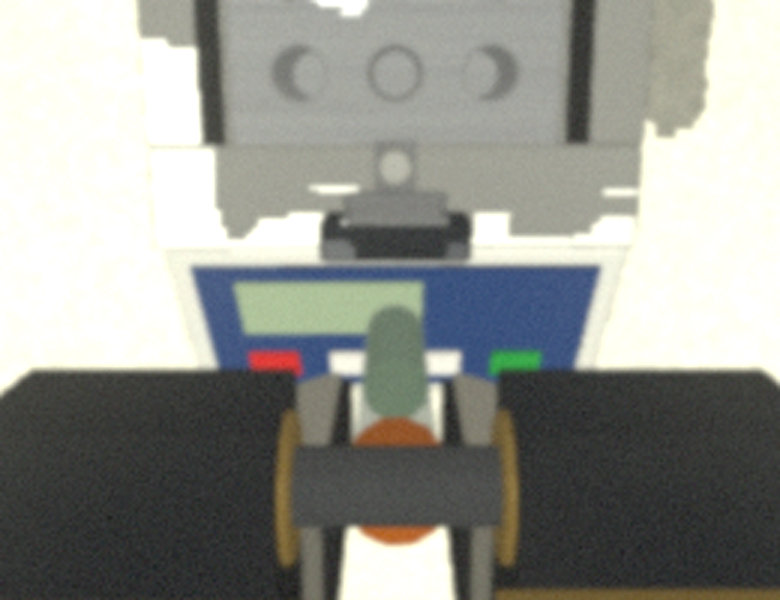

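The crop shows the front-row wells at about (298,73), (395,73) and (491,73). The held vial is straight, with its bottom edge at (395,306). I'll turn both into positions.

Run:
```python
from h import *
a=np.load("w3.npz");T=a["T"];m=bot.camera_model("wrist")
q=lambda u,v:((u+.5)/3-.5+150,(v+.5)/3-.5+110)
for u,v in((298,73),(395,73),(491,73)): print("well",onplane(m,*q(u,v),115,T).round(2))
e=onplane(m,*q(395,306),255.7-71.7,T); print("bottom centre x,y",e[0].round(2),(e[1]-8).round(2))
e=onplane(m,*q(397,544),255.7+28,T); print("cap far edge -> centre",e[0].round(2),(e[1]+9).round(2))
for y in (-32,0,32): print("model",(477.26+.0312*32-.9995*y),77.16-32-.0312*y)
print(world(m,a["d"],281,120,T),world(m,a["d"],281,150,T))
```

```text
well [444.71  45.94 115.  ]
well [477.05  46.95 115.  ]
well [509.06  47.94 115.  ]
bottom centre x,y 479.1 -23.11
cap far edge -> centre 480.11 -20.76
model 510.2424 46.15839999999999
model 478.2584 45.16
model 446.2744 44.1616
[476.31583422  60.32368621 115.41887798] [477.19573241  31.21576851 114.73043435]
```

Call:
send_rows(
  rows=[
    {"x": 0.05,"y": 0,"z": 0,"ax": 0,"ay": 0,"az": 0,"jaw": -1},
    {"x": 0.13,"y": 0,"z": 0,"ax": 0,"ay": 0,"az": 0,"jaw": -1},
    {"x": 0.23,"y": 0,"z": 0,"ax": 0,"ay": 0,"az": 0,"jaw": -1},
    {"x": 0.3,"y": 0,"z": 0,"ax": 0,"ay": 0,"az": 0,"jaw": -1},
    {"x": 0.337,"y": 0,"z": 0.06,"ax": 0,"ay": 0,"az": 0,"jaw": -1},
    {"x": 0.337,"y": 0,"z": 0.14,"ax": 0,"ay": 0,"az": 0,"jaw": -1},
    {"x": 0.337,"y": 0,"z": 0.22,"ax": 0,"ay": 0,"az": 0,"jaw": -1},
    {"x": 0.337,"y": 0,"z": 0.29,"ax": 0,"ay": 0,"az": 0,"jaw": -1},
    {"x": 0.337,"y": 0,"z": 0.322,"ax": 0,"ay": 0,"az": 0,"jaw": -1},
    {"x": 0.337,"y": 0,"z": 0.322,"ax": 0,"ay": 0,"az": 0,"jaw": -1},
  ],
)

```text
time: 12.75
tool_pos: [477.4, 46.2, 190.9]
tcp_rot: [-3.141, -0.0, 1.602]
contact_force: [-0.1, 0.0, -0.2]
grip_width: 17.2
finger_force: 30.0
```

```bash
python3 - <<'E'
from h import *
o=bot.get_obs();T=wristT(o);p,d=bot.capture("wrist")
np.savez("w4.npz",p=p,d=d,T=T)
A=cv2.resize(p[150:270,210:350,::-1],None,fx=5,fy=5,interpolation=cv2.INTER_CUBIC)
cv2.imwrite("pics/w4.png",cv2.convertScaleAbs(A,alpha=1.3))
p,d=bot.capture("scene");np.savez("s4.npz",p=p,d=d)
E
python3 go.py 477.6 46 191 1.602
```

```text
t 12.85 pos [477.9  46.2 191.7] rot [ 3.1407 -0.      1.6025] F [ 0.2 -0.8 -0.9] w 16.7 29.999992847442627
shift [-0.0009 -0.0013  0.0034] turn [ 0.0008 -0.      0.0005]
```

View pics/w4.png

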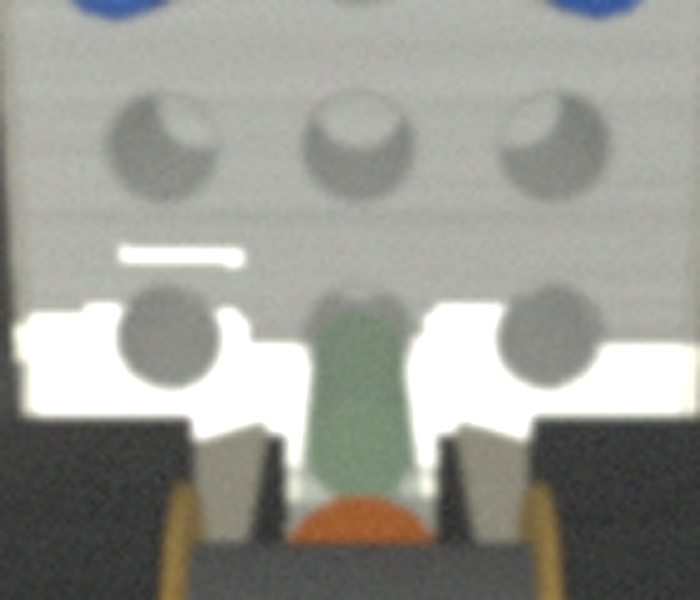

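The crop shows the vial's bottom over the front middle well. The side wells at (168,337) and (548,337) put the well's middle at (358,337). The vial's axis is at column 360 and its near bottom edge at row 303. I'll compute the offset.

Run:
```python
from h import *
a=np.load("w4.npz");T=a["T"];m=bot.camera_model("wrist");p=a["p"];d=a["d"]
q=lambda u,v:((u+.5)/5-.5+210,(v+.5)/5-.5+150)
for u,v in((168,337),(548,337),(163,145),(359,145),(553,145)): print("well",onplane(m,*q(u,v),115,T).round(2))
for zb in(118.5,119.5,120.5):
  for r in (301,304): e=onplane(m,*q(360,r),zb,T); print(zb,r,"bottom",e[0].round(2),(e[1]-8).round(2))
u0,v0=281,208
print(p[204:232,281].tolist()); print(p[222,268:296].tolist()); print(d[204:222:2,281].round(0))
```

```text
well [444.86  45.79 115.  ]
well [508.81  47.83 115.  ]
well [444.09  78.29 115.  ]
well [476.   79.3 115. ]
well [507.57  80.3  115.  ]
118.5 301 bottom 476.96 45.98
118.5 304 bottom 476.98 45.47
119.5 301 bottom 476.95 46.24
119.5 304 bottom 476.97 45.73
120.5 301 bottom 476.95 46.5
120.5 304 bottom 476.96 45.99
[[133, 134, 127], [131, 131, 125], [129, 130, 125], [127, 127, 122], [132, 132, 126], [127, 128, 122], [113, 115, 110], [107, 111, 105], [99, 108, 98], [97, 110, 95], [92, 106, 91], [94, 107, 93], [94, 106, 91], [92, 106, 91], [95, 106, 92], [94, 105, 91], [95, 106, 92], [93, 105, 91], [94, 107, 91], [93, 104, 90], [94, 107, 93], [94, 107, 91], [92, 104, 91], [90, 102, 89], [93, 107, 91], [90, 104, 87], [94, 107, 91], [95, 110, 91]]
[[234, 235, 229], [227, 228, 222], [220, 221, 214], [192, 193, 184], [147, 153, 142], [110, 119, 106], [94, 104, 88], [92, 104, 87], [93, 106, 91], [94, 104, 91], [95, 104, 91], [92, 105, 91], [94, 108, 91], [94, 107, 91], [91, 106, 91], [93, 106, 91], [93, 105, 89], [94, 105, 89], [91, 104, 88], [94, 106, 89], [93, 103, 91], [96, 104, 93], [128, 134, 123], [170, 173, 163], [209, 210, 202], [221, 221, 214], [228, 228, 222], [232, 231, 225]]
[241. 241. 303. 301. 232. 225. 220. 214. 209.]
```

Call:
send_rows(
  rows=[
    {"x": 0.0025,"y": 0,"z": 0,"ax": 0,"ay": 0,"az": 0,"jaw": -1},
    {"x": 0.0025,"y": 0,"z": 0.005,"ax": 0,"ay": 0,"az": 0,"jaw": -1},
    {"x": 0.0025,"y": 0,"z": 0.01,"ax": 0,"ay": 0,"az": 0,"jaw": -1},
    {"x": 0.0025,"y": 0,"z": 0.015,"ax": 0,"ay": 0,"az": 0,"jaw": -1},
    {"x": 0.0025,"y": 0,"z": 0.02,"ax": 0,"ay": 0,"az": 0,"jaw": -1},
    {"x": 0.0025,"y": 0,"z": 0.025,"ax": 0,"ay": 0,"az": 0,"jaw": -1},
    {"x": 0.0025,"y": 0,"z": 0.028,"ax": 0,"ay": 0,"az": 0,"jaw": -1},
    {"x": 0.0025,"y": 0,"z": 0.032,"ax": 0,"ay": 0,"az": 0,"jaw": -1},
    {"x": 0.0025,"y": 0,"z": 0.035,"ax": 0,"ay": 0,"az": 0,"jaw": -1},
    {"x": 0.0025,"y": 0,"z": 0.035,"ax": 0,"ay": 0,"az": 0,"jaw": -1},
  ],
)

```text
time: 14.1
tool_pos: [477.5, 46.7, 184.3]
tcp_rot: [-3.142, -0.0, 1.603]
contact_force: [-0.2, 0.7, 0.5]
grip_width: 16.9
finger_force: 30.0
```

There's no force with the vial bottom below deck level, so it has entered the well. I'll continue down.

Call:
send_rows(
  rows=[
    {"x": 0,"y": 0,"z": 0.006,"ax": 0,"ay": 0,"az": 0,"jaw": -1},
    {"x": 0,"y": 0,"z": 0.012,"ax": 0,"ay": 0,"az": 0,"jaw": -1},
    {"x": 0,"y": 0,"z": 0.018,"ax": 0,"ay": 0,"az": 0,"jaw": -1},
    {"x": 0,"y": 0,"z": 0.024,"ax": 0,"ay": 0,"az": 0,"jaw": -1},
    {"x": 0,"y": 0,"z": 0.03,"ax": 0,"ay": 0,"az": 0,"jaw": -1},
    {"x": 0,"y": 0,"z": 0.036,"ax": 0,"ay": 0,"az": 0,"jaw": -1},
    {"x": 0,"y": 0,"z": 0.042,"ax": 0,"ay": 0,"az": 0,"jaw": -1},
    {"x": 0,"y": 0,"z": 0.048,"ax": 0,"ay": 0,"az": 0,"jaw": -1},
    {"x": 0,"y": 0,"z": 0.055,"ax": 0,"ay": 0,"az": 0,"jaw": -1},
    {"x": 0,"y": 0,"z": 0.06,"ax": 0,"ay": 0,"az": 0,"jaw": -1},
  ],
)

```text
time: 15.35
tool_pos: [477.5, 46.7, 172.2]
tcp_rot: [3.142, -0.0, 1.603]
contact_force: [-0.3, -0.4, -0.5]
grip_width: 17.3
finger_force: 30.0
```

Call:
send_rows(
  rows=[
    {"x": 0,"y": 0,"z": 0.015,"ax": 0,"ay": 0,"az": 0,"jaw": -1},
    {"x": 0,"y": 0,"z": 0.035,"ax": 0,"ay": 0,"az": 0,"jaw": -1},
    {"x": 0,"y": 0,"z": 0.06,"ax": 0,"ay": 0,"az": 0,"jaw": -1},
    {"x": 0,"y": 0,"z": 0.085,"ax": 0,"ay": 0,"az": 0,"jaw": -1},
    {"x": 0,"y": 0,"z": 0.11,"ax": 0,"ay": 0,"az": 0,"jaw": -1},
    {"x": 0,"y": 0,"z": 0.135,"ax": 0,"ay": 0,"az": 0,"jaw": -1},
    {"x": 0,"y": 0,"z": 0.16,"ax": 0,"ay": 0,"az": 0,"jaw": -1},
    {"x": 0,"y": 0,"z": 0.185,"ax": 0,"ay": 0,"az": 0,"jaw": -1},
    {"x": 0,"y": 0,"z": 0.205,"ax": 0,"ay": 0,"az": 0,"jaw": -1},
    {"x": 0,"y": 0,"z": 0.215,"ax": 0,"ay": 0,"az": 0,"jaw": -1},
  ],
)

```text
time: 16.6
tool_pos: [477.4, 46.8, 129.0]
tcp_rot: [-3.141, -0.0, 1.603]
contact_force: [-0.3, 0.6, -0.6]
grip_width: 16.8
finger_force: 30.0
```

Call:
send_rows(
  rows=[
    {"x": 0,"y": 0,"z": 0.004,"ax": 0,"ay": 0,"az": 0,"jaw": -1},
    {"x": 0,"y": 0,"z": 0.008,"ax": 0,"ay": 0,"az": 0,"jaw": -1},
    {"x": 0,"y": 0,"z": 0.008,"ax": 0,"ay": 0,"az": 0,"jaw": -0.5},
    {"x": 0,"y": 0,"z": 0.008,"ax": 0,"ay": 0,"az": 0,"jaw": -0.35},
    {"x": 0,"y": 0,"z": 0.008,"ax": 0,"ay": 0,"az": 0,"jaw": -0.35},
    {"x": 0,"y": 0,"z": 0.008,"ax": 0,"ay": 0,"az": 0,"jaw": -0.35},
    {"x": 0,"y": 0,"z": 0.008,"ax": 0,"ay": 0,"az": 0,"jaw": -0.35},
    {"x": 0,"y": 0,"z": 0.0,"ax": 0,"ay": 0,"az": 0,"jaw": -0.35},
    {"x": 0,"y": 0,"z": -0.03,"ax": 0,"ay": 0,"az": 0,"jaw": -0.35},
    {"x": 0,"y": 0,"z": -0.1,"ax": 0,"ay": 0,"az": 0,"jaw": -0.35},
  ],
)

```text
time: 17.85
tool_pos: [477.2, 46.8, 149.7]
tcp_rot: [-3.141, -0.0, 1.602]
contact_force: [-1.0, -0.9, -0.6]
grip_width: 30.0
finger_force: 0.0
```

Call:
send_rows(
  rows=[
    {"x": 0,"y": 0,"z": -0.15,"ax": 0,"ay": 0,"az": 0,"jaw": -0.35},
    {"x": 0,"y": 0,"z": -0.3,"ax": 0,"ay": 0,"az": 0,"jaw": -0.35},
    {"x": -0.05,"y": 0,"z": -0.45,"ax": 0,"ay": 0,"az": 0,"jaw": -0.35},
    {"x": -0.1,"y": 0,"z": -0.6,"ax": 0,"ay": 0,"az": 0,"jaw": -0.5},
    {"x": -0.15,"y": 0,"z": -0.7,"ax": 0,"ay": 0,"az": 0,"jaw": -0.7},
    {"x": -0.2,"y": 0,"z": -0.8,"ax": 0,"ay": 0,"az": 0,"jaw": -1},
    {"x": -0.2,"y": 0,"z": -0.9,"ax": 0,"ay": 0,"az": 0,"jaw": -1},
    {"x": -0.2,"y": 0,"z": -0.98,"ax": 0,"ay": 0,"az": 0,"jaw": -1},
    {"x": -0.2,"y": 0,"z": -1,"ax": 0,"ay": 0,"az": 0,"jaw": -1},
    {"x": -0.2,"y": 0,"z": -1,"ax": 0,"ay": 0,"az": 0,"jaw": -1},
  ],
)

```text
time: 19.1
tool_pos: [478.6, 6.8, 349.5]
tcp_rot: [3.141, -0.0, 1.603]
contact_force: [-0.3, -0.3, -0.4]
grip_width: 0.7
finger_force: 0.0
```

```bash
python3 - <<'E'
from h import *
p,d=bot.capture("scene");m=bot.camera_model("scene")
k=cv2.inRange(cv2.cvtColor(p,cv2.COLOR_RGB2HSV),(5,140,60),(18,255,255)); n,l,s,c=cv2.connectedComponentsWithStats(k)
for i in range(1,n):
    if s[i,4]>20: u,v=c[i]; print(s[i],c[i],world(m,d,int(u),int(v)).round(1))
o=bot.get_obs();T=wristT(o);p,d=bot.capture("wrist");m=bot.camera_model("wrist")
k=cv2.inRange(cv2.cvtColor(p,cv2.COLOR_RGB2HSV),(5,140,60),(18,255,255)); n,l,s,c=cv2.connectedComponentsWithStats(k)
for i in range(1,n):
    if s[i,4]>20: u,v=c[i]; print("w",s[i],c[i],world(m,d,int(u),int(v),T).round(1))
E
python3 go.py 473 240 330 1.602
```

```text
[281  80   7   5  21] [283.61904762  81.76190476] [469.3 163.7 291.9]
[254 158   7   9  60] [257.05       162.06666667] [481.5  36.1 156.2]
w [276 152  12  13 115] [281.72173913 157.6173913 ] [476.1  48.7 155.5]
t 19.2 pos [478.4   6.8 348.8] rot [-3.1406e+00 -2.0000e-04  1.6026e+00] F [-0.4  0.2 -0.3] w 0.6 0.0
shift [1.1661 0.0099 0.0943] turn [-0.001  -0.0002  0.0006]
```

The cap top is at z = 155.5, so the vial is seated. Next I'll go over the hood and behind its pad.

Call:
send_rows(
  rows=[
    {"x": 0.1,"y": 0,"z": 0,"ax": 0,"ay": 0,"az": 0,"jaw": -1},
    {"x": 0.25,"y": 0,"z": 0,"ax": 0,"ay": 0,"az": 0,"jaw": -1},
    {"x": 0.42,"y": 0,"z": 0,"ax": 0,"ay": 0,"az": 0,"jaw": -1},
    {"x": 0.6,"y": 0,"z": 0,"ax": 0,"ay": 0,"az": 0,"jaw": -1},
    {"x": 0.78,"y": 0,"z": 0,"ax": 0,"ay": 0,"az": 0,"jaw": -1},
    {"x": 0.9,"y": 0,"z": 0,"ax": 0,"ay": 0,"az": 0,"jaw": -1},
    {"x": 0.97,"y": 0,"z": 0,"ax": 0,"ay": 0,"az": 0,"jaw": -1},
    {"x": 1,"y": 0,"z": 0,"ax": 0,"ay": 0,"az": 0,"jaw": -1},
    {"x": 1,"y": 0,"z": 0,"ax": 0,"ay": 0,"az": 0,"jaw": -1},
    {"x": 1,"y": 0,"z": 0,"ax": 0,"ay": 0,"az": 0,"jaw": -1},
  ],
)

```text
time: 20.45
tool_pos: [472.5, 206.0, 349.3]
tcp_rot: [-3.142, 0.0, 1.602]
contact_force: [0.9, -0.4, -0.7]
grip_width: 0.1
finger_force: 0.0
```

Call:
send_rows(
  rows=[
    {"x": 0.08,"y": 0,"z": 0,"ax": 0,"ay": 0,"az": 0,"jaw": -1},
    {"x": 0.18,"y": 0,"z": 0,"ax": 0,"ay": 0,"az": 0,"jaw": -1},
    {"x": 0.24,"y": 0,"z": 0,"ax": 0,"ay": 0,"az": 0,"jaw": -1},
    {"x": 0.24,"y": 0,"z": 0.05,"ax": 0,"ay": 0,"az": 0,"jaw": -1},
    {"x": 0.24,"y": 0,"z": 0.13,"ax": 0,"ay": 0,"az": 0,"jaw": -1},
    {"x": 0.24,"y": 0,"z": 0.22,"ax": 0,"ay": 0,"az": 0,"jaw": -1},
    {"x": 0.24,"y": 0,"z": 0.3,"ax": 0,"ay": 0,"az": 0,"jaw": -1},
    {"x": 0.24,"y": 0,"z": 0.35,"ax": 0,"ay": 0,"az": 0,"jaw": -1},
    {"x": 0.24,"y": 0,"z": 0.36,"ax": 0,"ay": 0,"az": 0,"jaw": -1},
    {"x": 0.24,"y": 0,"z": 0.36,"ax": 0,"ay": 0,"az": 0,"jaw": -1},
  ],
)

```text
time: 21.7
tool_pos: [471.1, 254.6, 277.6]
tcp_rot: [3.141, -0.0, 1.603]
contact_force: [0.5, -0.2, 0.0]
grip_width: 0.4
finger_force: 0.0
```

```bash
cat > lid.py <<'E'
import sys; from h import *
# lid.py th0 th1 L0 L1 [over]: tool-frame shifts putting the finger's leading edge on the pad from th0 to th1
th0,th1,L0,L1=map(float,sys.argv[1:5])
o=bot.get_obs(); tp=o["tool_pos"]; R=Ro.from_euler("xyz",o["tcp_rot"])
ex=np.array([np.cos(1.602),np.sin(1.602),0]);O=np.array([476.4,78.8,0])
print("t",round(o["time"],2),"reactor tcp",((tp-O)@ex).round(1),tp[2].round(1),"F",o["contact_force"].round(1))
for th,L in zip(np.linspace(th0,th1,6),np.linspace(L0,L1,6)):
    c,s=np.cos(th),np.sin(th)
    t=O+ex*(100-L*c+61*s+9.5)+[0,0,122+L*s+61*c]
    print(round(th,3),(R.inv().apply(t-tp)/200).round(4))
E
python3 lid.py 1.5 1.3 148 148
python3 - <<'E'
from h import *
p,d=bot.capture("top"); m=bot.camera_model("top")
for v in (270,276,282): print([world(m,d,u,v).round(0).tolist() for u in (155,160,170,178)])
E
```

```text
t 21.7 reactor tcp 175.9 277.6 F [ 0.5 -0.2  0. ]
1.5 [-0.0801 -0.0009  0.0183]
1.46 [-0.1107 -0.0009  0.0089]
1.42 [-0.1417 -0.0009  0.0006]
1.38 [-0.1729 -0.0009 -0.0064]
1.34 [-0.2044 -0.0009 -0.0121]
1.3 [-0.2361 -0.0009 -0.0166]
[[482.0, 213.0, 293.0], [482.0, 204.0, 290.0], [482.0, 185.0, 290.0], [482.0, 168.0, 293.0]]
[[471.0, 213.0, 293.0], [537.0, -53.0, 1353.0], [470.0, 184.0, 293.0], [470.0, 168.0, 293.0]]
[[459.0, 215.0, 288.0], [459.0, 204.0, 291.0], [458.0, 185.0, 289.0], [458.0, 170.0, 286.0]]
```

Call:
send_rows(
  rows=[
    {"x": -0.03,"y": 0,"z": 0.01,"ax": 0,"ay": 0,"az": 0,"jaw": -1},
    {"x": -0.06,"y": 0,"z": 0.015,"ax": 0,"ay": 0,"az": 0,"jaw": -1},
    {"x": -0.08,"y": 0,"z": 0.018,"ax": 0,"ay": 0,"az": 0,"jaw": -1},
    {"x": -0.095,"y": 0,"z": 0.013,"ax": 0,"ay": 0,"az": 0,"jaw": -1},
    {"x": -0.11,"y": 0,"z": 0.009,"ax": 0,"ay": 0,"az": 0,"jaw": -1},
    {"x": -0.126,"y": 0,"z": 0.005,"ax": 0,"ay": 0,"az": 0,"jaw": -1},
    {"x": -0.142,"y": 0,"z": 0.0,"ax": 0,"ay": 0,"az": 0,"jaw": -1},
    {"x": -0.158,"y": 0,"z": -0.003,"ax": 0,"ay": 0,"az": 0,"jaw": -1},
    {"x": -0.174,"y": 0,"z": -0.006,"ax": 0,"ay": 0,"az": 0,"jaw": -1},
    {"x": -0.188,"y": 0,"z": -0.009,"ax": 0,"ay": 0,"az": 0,"jaw": -1},
  ],
)

```text
time: 23.0
tool_pos: [472.1, 216.9, 279.2]
tcp_rot: [3.141, -0.0, 1.603]
contact_force: [0.5, 1.8, -0.3]
grip_width: 0.4
finger_force: 0.7
```

```bash
python3 lid.py 1.36 1.06 148 150
python3 - <<'E'
from h import *
p,d=bot.capture("top"); m=bot.camera_model("top")
for v in (252,262,288): print([world(m,d,u,v).round(0).tolist() for u in (155,160,165,170,178,186)])
E
```

```text
t 23.0 reactor tcp 138.2 279.2 F [ 0.5  1.8 -0.3]
1.36 [-0.     -0.0001 -0.0012]
1.3 [-0.048  -0.0001 -0.0104]
1.24 [-0.0966 -0.0001 -0.0165]
1.18 [-0.1456 -0.0002 -0.0198]
1.12 [-0.1948 -0.0002 -0.02  ]
1.06 [-2.44e-01 -2.00e-04 -1.72e-02]
[[512.0, 287.0, -2.0], [512.0, 274.0, 1.0], [517.0, 194.0, 291.0], [517.0, 184.0, 289.0], [516.0, 169.0, 289.0], [516.0, 154.0, 284.0]]
[[501.0, 194.0, 369.0], [501.0, 185.0, 368.0], [498.0, 193.0, 295.0], [497.0, 184.0, 293.0], [497.0, 170.0, 286.0], [497.0, 154.0, 287.0]]
[[455.0, 192.0, 378.0], [454.0, 185.0, 370.0], [452.0, 180.0, 352.0], [447.0, 184.0, 295.0], [446.0, 170.0, 288.0], [446.0, 155.0, 285.0]]
```

It's in contact at 1.8 N and the hood is moving. I'll keep following the arc.

Call:
send_rows(
  rows=[
    {"x": -0.024,"y": 0,"z": -0.006,"ax": 0,"ay": 0,"az": 0,"jaw": -1},
    {"x": -0.048,"y": 0,"z": -0.01,"ax": 0,"ay": 0,"az": 0,"jaw": -1},
    {"x": -0.072,"y": 0,"z": -0.014,"ax": 0,"ay": 0,"az": 0,"jaw": -1},
    {"x": -0.097,"y": 0,"z": -0.0165,"ax": 0,"ay": 0,"az": 0,"jaw": -1},
    {"x": -0.121,"y": 0,"z": -0.018,"ax": 0,"ay": 0,"az": 0,"jaw": -1},
    {"x": -0.146,"y": 0,"z": -0.02,"ax": 0,"ay": 0,"az": 0,"jaw": -1},
    {"x": -0.17,"y": 0,"z": -0.02,"ax": 0,"ay": 0,"az": 0,"jaw": -1},
    {"x": -0.195,"y": 0,"z": -0.02,"ax": 0,"ay": 0,"az": 0,"jaw": -1},
    {"x": -0.22,"y": 0,"z": -0.019,"ax": 0,"ay": 0,"az": 0,"jaw": -1},
    {"x": -0.244,"y": 0,"z": -0.017,"ax": 0,"ay": 0,"az": 0,"jaw": -1},
  ],
)

```text
time: 24.3
tool_pos: [473.7, 167.9, 282.5]
tcp_rot: [3.142, -0.0, 1.603]
contact_force: [0.3, 0.9, 0.0]
grip_width: 0.2
finger_force: 0.4
```

```bash
python3 lid.py 1.06 0.76 150 152
```

```text
t 24.3 reactor tcp 89.2 282.5 F [0.3 0.9 0. ]
1.06 [ 0.0011 -0.0003 -0.0009]
1.0 [-0.048  -0.0003  0.0049]
0.94 [-0.0967 -0.0003  0.0137]
0.88 [-0.1449 -0.0004  0.0255]
0.82 [-0.1924 -0.0004  0.0402]
0.76 [-0.2391 -0.0004  0.0578]
```

Call:
send_rows(
  rows=[
    {"x": -0.024,"y": 0,"z": 0.002,"ax": 0,"ay": 0,"az": 0,"jaw": -1},
    {"x": -0.048,"y": 0,"z": 0.005,"ax": 0,"ay": 0,"az": 0,"jaw": -1},
    {"x": -0.072,"y": 0,"z": 0.009,"ax": 0,"ay": 0,"az": 0,"jaw": -1},
    {"x": -0.097,"y": 0,"z": 0.0137,"ax": 0,"ay": 0,"az": 0,"jaw": -1},
    {"x": -0.121,"y": 0,"z": 0.019,"ax": 0,"ay": 0,"az": 0,"jaw": -1},
    {"x": -0.145,"y": 0,"z": 0.0255,"ax": 0,"ay": 0,"az": 0,"jaw": -1},
    {"x": -0.169,"y": 0,"z": 0.033,"ax": 0,"ay": 0,"az": 0,"jaw": -1},
    {"x": -0.192,"y": 0,"z": 0.04,"ax": 0,"ay": 0,"az": 0,"jaw": -1},
    {"x": -0.216,"y": 0,"z": 0.049,"ax": 0,"ay": 0,"az": 0,"jaw": -1},
    {"x": -0.239,"y": 0,"z": 0.058,"ax": 0,"ay": 0,"az": 0,"jaw": -1},
  ],
)

```text
time: 25.55
tool_pos: [475.2, 120.1, 270.8]
tcp_rot: [3.142, 0.0, 1.603]
contact_force: [0.3, 0.9, 0.3]
grip_width: 0.6
finger_force: 0.2
```

```bash
python3 lid.py 0.76 0.46 152 155
```

```text
t 25.55 reactor tcp 41.4 270.8 F [0.3 0.9 0.3]
0.76 [-0.0001 -0.0003 -0.0007]
0.7 [-0.0464 -0.0003  0.0192]
0.64 [-0.0916 -0.0003  0.0419]
0.58 [-0.1354 -0.0004  0.0674]
0.52 [-0.1777 -0.0004  0.0957]
0.46 [-0.2184 -0.0004  0.1266]
```

Call:
send_rows(
  rows=[
    {"x": -0.023,"y": 0,"z": 0.01,"ax": 0,"ay": 0,"az": 0,"jaw": -1},
    {"x": -0.046,"y": 0,"z": 0.019,"ax": 0,"ay": 0,"az": 0,"jaw": -1},
    {"x": -0.069,"y": 0,"z": 0.03,"ax": 0,"ay": 0,"az": 0,"jaw": -1},
    {"x": -0.092,"y": 0,"z": 0.042,"ax": 0,"ay": 0,"az": 0,"jaw": -1},
    {"x": -0.114,"y": 0,"z": 0.0545,"ax": 0,"ay": 0,"az": 0,"jaw": -1},
    {"x": -0.135,"y": 0,"z": 0.0675,"ax": 0,"ay": 0,"az": 0,"jaw": -1},
    {"x": -0.157,"y": 0,"z": 0.0815,"ax": 0,"ay": 0,"az": 0,"jaw": -1},
    {"x": -0.178,"y": 0,"z": 0.096,"ax": 0,"ay": 0,"az": 0,"jaw": -1},
    {"x": -0.198,"y": 0,"z": 0.111,"ax": 0,"ay": 0,"az": 0,"jaw": -1},
    {"x": -0.218,"y": 0,"z": 0.127,"ax": 0,"ay": 0,"az": 0,"jaw": -1},
  ],
)

```text
time: 26.8
tool_pos: [476.6, 76.7, 245.3]
tcp_rot: [3.142, -0.0, 1.603]
contact_force: [0.3, -0.5, 0.1]
grip_width: 0.2
finger_force: 0.1
```

```bash
python3 lid.py 0.46 0.2 155 157
```

```text
t 26.8 reactor tcp -2.1 245.3 F [ 0.3 -0.5  0.1]
0.46 [-0.0008 -0.0005 -0.0008]
0.408 [-0.034  -0.0005  0.0283]
0.356 [-0.0656 -0.0005  0.0591]
0.304 [-0.0956 -0.0005  0.0917]
0.252 [-0.124  -0.0005  0.1259]
0.2 [-0.1505 -0.0006  0.1616]
```

Call:
send_rows(
  rows=[
    {"x": -0.017,"y": 0,"z": 0.014,"ax": 0,"ay": 0,"az": 0,"jaw": -1},
    {"x": -0.034,"y": 0,"z": 0.0283,"ax": 0,"ay": 0,"az": 0,"jaw": -1},
    {"x": -0.05,"y": 0,"z": 0.0435,"ax": 0,"ay": 0,"az": 0,"jaw": -1},
    {"x": -0.0655,"y": 0,"z": 0.059,"ax": 0,"ay": 0,"az": 0,"jaw": -1},
    {"x": -0.081,"y": 0,"z": 0.075,"ax": 0,"ay": 0,"az": 0,"jaw": -1},
    {"x": -0.0955,"y": 0,"z": 0.0915,"ax": 0,"ay": 0,"az": 0,"jaw": -1},
    {"x": -0.11,"y": 0,"z": 0.1085,"ax": 0,"ay": 0,"az": 0,"jaw": -1},
    {"x": -0.124,"y": 0,"z": 0.126,"ax": 0,"ay": 0,"az": 0,"jaw": -1},
    {"x": -0.137,"y": 0,"z": 0.1435,"ax": 0,"ay": 0,"az": 0,"jaw": -1},
    {"x": -0.15,"y": 0,"z": 0.1615,"ax": 0,"ay": 0,"az": 0,"jaw": -1},
  ],
)

```text
time: 28.05
tool_pos: [477.5, 46.8, 213.0]
tcp_rot: [3.142, -0.0, 1.603]
contact_force: [-0.7, -0.2, -0.0]
grip_width: 0.3
finger_force: 0.1
```

```bash
python3 lid.py 0.2 0.08 157 158
python3 - <<'E'
from h import *
p,d=bot.capture("scene"); cv2.imwrite("pics/s5.png",cv2.convertScaleAbs(cv2.resize(p[60:260,180:380,::-1],None,fx=3,fy=3,interpolation=cv2.INTER_CUBIC),alpha=1.3))
E
```

```text
t 28.05 reactor tcp -32.0 213.0 F [-0.7 -0.2 -0. ]
0.2 [-0.0011 -0.0006  0.    ]
0.176 [-0.0128 -0.0006  0.017 ]
0.152 [-0.0241 -0.0006  0.0343]
0.128 [-0.0349 -0.0006  0.0518]
0.104 [-0.0454 -0.0006  0.0697]
0.08 [-0.0554 -0.0006  0.0878]
```

View pics/s5.png

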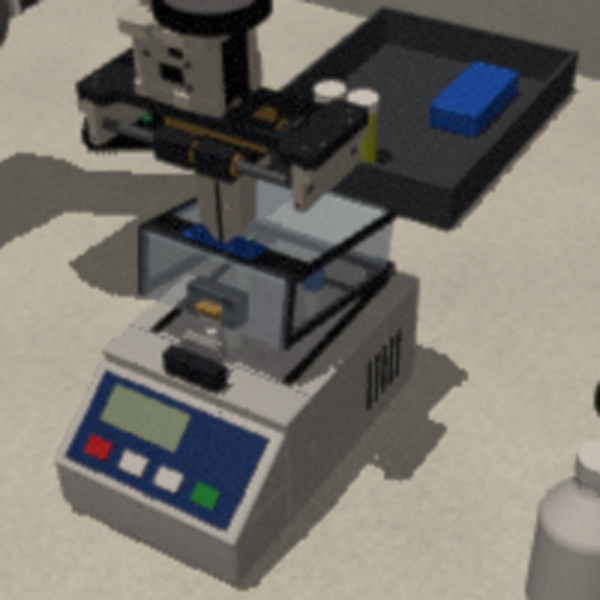

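The hood is nearly down, with the fingers on the blue pad at (225,240) in the crop. I'll approach the latch zone.

Call:
send_rows(
  rows=[
    {"x": -0.006,"y": 0,"z": 0.008,"ax": 0,"ay": 0,"az": 0,"jaw": -1},
    {"x": -0.013,"y": 0,"z": 0.017,"ax": 0,"ay": 0,"az": 0,"jaw": -1},
    {"x": -0.019,"y": 0,"z": 0.026,"ax": 0,"ay": 0,"az": 0,"jaw": -1},
    {"x": -0.024,"y": 0,"z": 0.034,"ax": 0,"ay": 0,"az": 0,"jaw": -1},
    {"x": -0.03,"y": 0,"z": 0.043,"ax": 0,"ay": 0,"az": 0,"jaw": -1},
    {"x": -0.035,"y": 0,"z": 0.052,"ax": 0,"ay": 0,"az": 0,"jaw": -1},
    {"x": -0.04,"y": 0,"z": 0.06,"ax": 0,"ay": 0,"az": 0,"jaw": -1},
    {"x": -0.045,"y": 0,"z": 0.066,"ax": 0,"ay": 0,"az": 0,"jaw": -1},
    {"x": -0.05,"y": 0,"z": 0.07,"ax": 0,"ay": 0,"az": 0,"jaw": -1},
    {"x": -0.05,"y": 0,"z": 0.07,"ax": 0,"ay": 0,"az": 0,"jaw": -1},
  ],
)

```text
time: 29.35
tool_pos: [477.9, 36.9, 199.2]
tcp_rot: [3.141, -0.0, 1.603]
contact_force: [0.5, 2.9, 2.3]
grip_width: 0.4
finger_force: 1.2
```

```bash
python3 lid.py 0.1 -0.05 159 159
```

```text
t 29.35 reactor tcp -41.9 199.2 F [0.5 2.9 2.3]
0.1 [-0.0034 -0.0009  0.0031]
0.07 [-0.0145 -0.0009  0.0261]
0.04 [-0.025  -0.0009  0.0494]
0.01 [-0.0347 -0.0009  0.073 ]
-0.02 [-0.0437 -0.0009  0.0969]
-0.05 [-0.0521 -0.0009  0.1211]
```

Call:
send_rows(
  rows=[
    {"x": -0.001,"y": 0,"z": 0.002,"ax": 0,"ay": 0,"az": 0,"jaw": -1},
    {"x": -0.002,"y": 0,"z": 0.004,"ax": 0,"ay": 0,"az": 0,"jaw": -1},
    {"x": -0.003,"y": 0,"z": 0.006,"ax": 0,"ay": 0,"az": 0,"jaw": -1},
    {"x": -0.004,"y": 0,"z": 0.008,"ax": 0,"ay": 0,"az": 0,"jaw": -1},
    {"x": -0.005,"y": 0,"z": 0.01,"ax": 0,"ay": 0,"az": 0,"jaw": -1},
    {"x": -0.006,"y": 0,"z": 0.012,"ax": 0,"ay": 0,"az": 0,"jaw": -1},
    {"x": -0.007,"y": 0,"z": 0.014,"ax": 0,"ay": 0,"az": 0,"jaw": -1},
    {"x": -0.008,"y": 0,"z": 0.016,"ax": 0,"ay": 0,"az": 0,"jaw": -1},
    {"x": -0.009,"y": 0,"z": 0.018,"ax": 0,"ay": 0,"az": 0,"jaw": -1},
    {"x": -0.009,"y": 0,"z": 0.018,"ax": 0,"ay": 0,"az": 0,"jaw": -1},
  ],
)

```text
time: 30.6
tool_pos: [478.0, 35.5, 196.2]
tcp_rot: [3.141, -0.001, 1.603]
contact_force: [-1.3, 4.2, 7.4]
grip_width: 0.7
finger_force: 4.4
```

Call:
send_rows(
  rows=[
    {"x": 0,"y": 0,"z": 0.001,"ax": 0,"ay": 0,"az": 0,"jaw": -1},
    {"x": 0,"y": 0,"z": 0.002,"ax": 0,"ay": 0,"az": 0,"jaw": -1},
    {"x": 0,"y": 0,"z": 0.003,"ax": 0,"ay": 0,"az": 0,"jaw": -1},
    {"x": 0,"y": 0,"z": 0.004,"ax": 0,"ay": 0,"az": 0,"jaw": -1},
    {"x": 0,"y": 0,"z": 0.005,"ax": 0,"ay": 0,"az": 0,"jaw": -1},
    {"x": 0,"y": 0,"z": 0.006,"ax": 0,"ay": 0,"az": 0,"jaw": -1},
    {"x": 0,"y": 0,"z": 0.007,"ax": 0,"ay": 0,"az": 0,"jaw": -1},
    {"x": 0,"y": 0,"z": 0.008,"ax": 0,"ay": 0,"az": 0,"jaw": -1},
    {"x": 0,"y": 0,"z": 0.008,"ax": 0,"ay": 0,"az": 0,"jaw": -1},
    {"x": 0,"y": 0,"z": 0.008,"ax": 0,"ay": 0,"az": 0,"jaw": -1},
  ],
)

```text
time: 31.85
tool_pos: [478.1, 35.1, 195.1]
tcp_rot: [3.14, 0.0, 1.603]
contact_force: [-2.5, 3.8, 12.0]
grip_width: 0.2
finger_force: 6.0
```

Call:
send_rows(
  rows=[
    {"x": 0.001,"y": 0.001,"z": 0.0,"ax": 0,"ay": 0,"az": 0,"jaw": -1},
    {"x": 0.002,"y": 0.002,"z": 0.0,"ax": 0,"ay": 0,"az": 0,"jaw": -1},
    {"x": 0.002,"y": 0.002,"z": 0.0005,"ax": 0,"ay": 0,"az": 0,"jaw": -1},
    {"x": 0.002,"y": 0.002,"z": 0.001,"ax": 0,"ay": 0,"az": 0,"jaw": -1},
    {"x": 0.002,"y": 0.002,"z": 0.0015,"ax": 0,"ay": 0,"az": 0,"jaw": -1},
    {"x": 0.002,"y": 0.002,"z": 0.002,"ax": 0,"ay": 0,"az": 0,"jaw": -1},
    {"x": 0.002,"y": 0.002,"z": 0.0025,"ax": 0,"ay": 0,"az": 0,"jaw": -1},
    {"x": 0.002,"y": 0.002,"z": 0.003,"ax": 0,"ay": 0,"az": 0,"jaw": -1},
    {"x": 0.002,"y": 0.002,"z": 0.003,"ax": 0,"ay": 0,"az": 0,"jaw": -1},
    {"x": 0.002,"y": 0.002,"z": 0.003,"ax": 0,"ay": 0,"az": 0,"jaw": -1},
  ],
)

```text
time: 33.1
tool_pos: [478.1, 34.9, 194.6]
tcp_rot: [3.141, 0.001, 1.603]
contact_force: [-4.5, 0.9, 13.8]
grip_width: 0.5
finger_force: 6.9
```

Run:
```python
from h import *
for i in range(3):
    p,d=bot.capture("scene"); o=bot.get_obs(); print(o["tool_pos"].round(2),o["contact_force"].round(2),o["time"])
cv2.imwrite("pics/s6.png",cv2.convertScaleAbs(cv2.resize(p[100:200,220:320,::-1],None,fx=6,fy=6,interpolation=cv2.INTER_CUBIC),alpha=1.3))
```

```text
[478.13  34.93 194.61] [-4.68  0.09 13.6 ] 33.15
[478.12  34.91 194.61] [-4.87  0.53 14.02] 33.2
[478.1   34.93 194.59] [-4.68 -0.51 13.59] 33.25
```

View pics/s6.png

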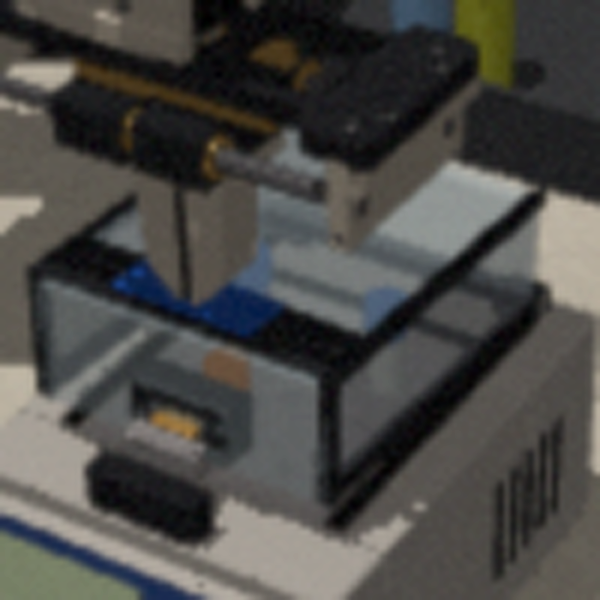

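The tongue (brass, at (175,425)) rides on the strike bar (at (165,440)), and the pad is under the fingers. I'll ease off the sideways force, then press on in small steps.

Call:
send_rows(
  rows=[
    {"x": 0,"y": -0.001,"z": 0.0,"ax": 0,"ay": 0,"az": 0,"jaw": -1},
    {"x": 0,"y": -0.002,"z": 0.0,"ax": 0,"ay": 0,"az": 0,"jaw": -1},
    {"x": 0,"y": -0.003,"z": 0.0,"ax": 0,"ay": 0,"az": 0,"jaw": -1},
    {"x": 0,"y": -0.0045,"z": 0.0,"ax": 0,"ay": 0,"az": 0,"jaw": -1},
    {"x": 0,"y": -0.0045,"z": 0.0,"ax": 0,"ay": 0,"az": 0,"jaw": -1},
    {"x": 0,"y": -0.0045,"z": 0.0005,"ax": 0,"ay": 0,"az": 0,"jaw": -1},
    {"x": 0,"y": -0.0045,"z": 0.001,"ax": 0,"ay": 0,"az": 0,"jaw": -1},
    {"x": 0,"y": -0.0045,"z": 0.0015,"ax": 0,"ay": 0,"az": 0,"jaw": -1},
    {"x": 0,"y": -0.0045,"z": 0.0015,"ax": 0,"ay": 0,"az": 0,"jaw": -1},
    {"x": 0,"y": -0.0045,"z": 0.0015,"ax": 0,"ay": 0,"az": 0,"jaw": -1},
  ],
)

```text
time: 34.5
tool_pos: [478.0, 34.9, 194.6]
tcp_rot: [3.139, 0.001, 1.603]
contact_force: [-1.3, 0.6, 13.3]
grip_width: 0.5
finger_force: 6.8
```

Call:
send_rows(
  rows=[
    {"x": 0,"y": -0.0005,"z": 0.0005,"ax": 0,"ay": 0,"az": 0,"jaw": -1},
    {"x": 0,"y": -0.001,"z": 0.001,"ax": 0,"ay": 0,"az": 0,"jaw": -1},
    {"x": 0,"y": -0.0015,"z": 0.0015,"ax": 0,"ay": 0,"az": 0,"jaw": -1},
    {"x": 0,"y": -0.0015,"z": 0.002,"ax": 0,"ay": 0,"az": 0,"jaw": -1},
    {"x": 0,"y": -0.0015,"z": 0.0025,"ax": 0,"ay": 0,"az": 0,"jaw": -1},
    {"x": 0,"y": -0.0015,"z": 0.003,"ax": 0,"ay": 0,"az": 0,"jaw": -1},
    {"x": 0,"y": -0.0015,"z": 0.003,"ax": 0,"ay": 0,"az": 0,"jaw": -1},
    {"x": 0,"y": -0.0015,"z": 0.003,"ax": 0,"ay": 0,"az": 0,"jaw": -1},
    {"x": 0,"y": -0.0015,"z": 0.003,"ax": 0,"ay": 0,"az": 0,"jaw": -1},
    {"x": 0,"y": -0.0015,"z": 0.003,"ax": 0,"ay": 0,"az": 0,"jaw": -1},
  ],
)

```text
time: 35.75
tool_pos: [478.0, 34.8, 194.2]
tcp_rot: [3.138, 0.002, 1.603]
contact_force: [-1.9, -0.1, 14.9]
grip_width: 0.8
finger_force: 7.2
```

Call:
send_rows(
  rows=[
    {"x": 0,"y": -0.001,"z": 0.0,"ax": 0,"ay": 0,"az": 0,"jaw": -1},
    {"x": 0,"y": -0.002,"z": 0.0005,"ax": 0,"ay": 0,"az": 0,"jaw": -1},
    {"x": 0,"y": -0.002,"z": 0.001,"ax": 0,"ay": 0,"az": 0,"jaw": -1},
    {"x": 0,"y": -0.002,"z": 0.0015,"ax": 0,"ay": 0,"az": 0,"jaw": -1},
    {"x": 0,"y": -0.002,"z": 0.002,"ax": 0,"ay": 0,"az": 0,"jaw": -1},
    {"x": 0,"y": -0.002,"z": 0.002,"ax": 0,"ay": 0,"az": 0,"jaw": -1},
    {"x": 0,"y": -0.002,"z": 0.002,"ax": 0,"ay": 0,"az": 0,"jaw": -1},
    {"x": 0,"y": -0.002,"z": 0.002,"ax": 0,"ay": 0,"az": 0,"jaw": -1},
    {"x": 0,"y": -0.002,"z": 0.002,"ax": 0,"ay": 0,"az": 0,"jaw": -1},
    {"x": 0,"y": -0.002,"z": 0.002,"ax": 0,"ay": 0,"az": 0,"jaw": -1},
  ],
)

```text
time: 37.0
tool_pos: [478.0, 34.7, 194.0]
tcp_rot: [3.137, 0.002, 1.603]
contact_force: [-1.5, -1.0, 13.6]
grip_width: 0.5
finger_force: 7.5
```

Call:
send_rows(
  rows=[
    {"x": -0.001,"y": 0,"z": 0.0005,"ax": 0,"ay": 0,"az": 0,"jaw": -1},
    {"x": -0.001,"y": 0,"z": 0.001,"ax": 0,"ay": 0,"az": 0,"jaw": -1},
    {"x": -0.001,"y": -0.001,"z": 0.0015,"ax": 0,"ay": 0,"az": 0,"jaw": -1},
    {"x": -0.001,"y": -0.001,"z": 0.002,"ax": 0,"ay": 0,"az": 0,"jaw": -1},
    {"x": -0.001,"y": -0.001,"z": 0.0025,"ax": 0,"ay": 0,"az": 0,"jaw": -1},
    {"x": -0.001,"y": -0.001,"z": 0.0025,"ax": 0,"ay": 0,"az": 0,"jaw": -1},
    {"x": -0.001,"y": -0.001,"z": 0.0025,"ax": 0,"ay": 0,"az": 0,"jaw": -1},
    {"x": -0.001,"y": -0.001,"z": 0.0025,"ax": 0,"ay": 0,"az": 0,"jaw": -1},
    {"x": -0.001,"y": -0.001,"z": 0.0025,"ax": 0,"ay": 0,"az": 0,"jaw": -1},
    {"x": -0.001,"y": -0.001,"z": 0.0025,"ax": 0,"ay": 0,"az": 0,"jaw": -1},
  ],
)

```text
time: 38.25
tool_pos: [478.0, 34.4, 193.5]
tcp_rot: [3.137, 0.002, 1.603]
contact_force: [0.0, -0.3, 13.9]
grip_width: 0.4
finger_force: 7.1
```

The force has stopped rising (about 14 N), so the nose is passing the bar. I'll continue.

Call:
send_rows(
  rows=[
    {"x": 0,"y": 0,"z": 0.0005,"ax": 0,"ay": 0,"az": 0,"jaw": -1},
    {"x": -0.001,"y": 0,"z": 0.001,"ax": 0,"ay": 0,"az": 0,"jaw": -1},
    {"x": -0.001,"y": 0,"z": 0.0015,"ax": 0,"ay": 0,"az": 0,"jaw": -1},
    {"x": -0.001,"y": 0,"z": 0.002,"ax": 0,"ay": 0,"az": 0,"jaw": -1},
    {"x": -0.0015,"y": 0,"z": 0.0025,"ax": 0,"ay": 0,"az": 0,"jaw": -1},
    {"x": -0.0015,"y": 0,"z": 0.003,"ax": 0,"ay": 0,"az": 0,"jaw": -1},
    {"x": -0.0015,"y": 0,"z": 0.0035,"ax": 0,"ay": 0,"az": 0,"jaw": -1},
    {"x": -0.0015,"y": 0,"z": 0.0035,"ax": 0,"ay": 0,"az": 0,"jaw": -1},
    {"x": -0.0015,"y": 0,"z": 0.0035,"ax": 0,"ay": 0,"az": 0,"jaw": -1},
    {"x": -0.0015,"y": 0,"z": 0.0035,"ax": 0,"ay": 0,"az": 0,"jaw": -1},
  ],
)

```text
time: 39.5
tool_pos: [478.0, 33.9, 192.3]
tcp_rot: [3.137, 0.002, 1.603]
contact_force: [0.7, -0.9, 10.5]
grip_width: 0.3
finger_force: 5.4
```

Call:
send_rows(
  rows=[
    {"x": 0,"y": 0,"z": 0.0005,"ax": 0,"ay": 0,"az": 0,"jaw": -1},
    {"x": -0.001,"y": 0,"z": 0.001,"ax": 0,"ay": 0,"az": 0,"jaw": -1},
    {"x": -0.001,"y": 0,"z": 0.0015,"ax": 0,"ay": 0,"az": 0,"jaw": -1},
    {"x": -0.001,"y": 0,"z": 0.002,"ax": 0,"ay": 0,"az": 0,"jaw": -1},
    {"x": -0.0015,"y": 0,"z": 0.0025,"ax": 0,"ay": 0,"az": 0,"jaw": -1},
    {"x": -0.0015,"y": 0,"z": 0.003,"ax": 0,"ay": 0,"az": 0,"jaw": -1},
    {"x": -0.0015,"y": 0,"z": 0.0035,"ax": 0,"ay": 0,"az": 0,"jaw": -1},
    {"x": -0.0015,"y": 0,"z": 0.0035,"ax": 0,"ay": 0,"az": 0,"jaw": -1},
    {"x": -0.0015,"y": 0,"z": 0.0035,"ax": 0,"ay": 0,"az": 0,"jaw": -1},
    {"x": -0.0015,"y": 0,"z": 0.0035,"ax": 0,"ay": 0,"az": 0,"jaw": -1},
  ],
)

```text
time: 40.75
tool_pos: [478.0, 33.5, 191.5]
tcp_rot: [3.137, 0.002, 1.603]
contact_force: [3.0, -1.5, 9.6]
grip_width: 0.7
finger_force: 4.7
```

Call:
send_rows(
  rows=[
    {"x": 0,"y": 0.001,"z": 0.0005,"ax": 0,"ay": 0,"az": 0,"jaw": -1},
    {"x": -0.001,"y": 0.002,"z": 0.001,"ax": 0,"ay": 0,"az": 0,"jaw": -1},
    {"x": -0.002,"y": 0.002,"z": 0.0015,"ax": 0,"ay": 0,"az": 0,"jaw": -1},
    {"x": -0.002,"y": 0.002,"z": 0.002,"ax": 0,"ay": 0,"az": 0,"jaw": -1},
    {"x": -0.002,"y": 0.002,"z": 0.0025,"ax": 0,"ay": 0,"az": 0,"jaw": -1},
    {"x": -0.002,"y": 0.002,"z": 0.003,"ax": 0,"ay": 0,"az": 0,"jaw": -1},
    {"x": -0.002,"y": 0.002,"z": 0.0035,"ax": 0,"ay": 0,"az": 0,"jaw": -1},
    {"x": -0.002,"y": 0.002,"z": 0.0035,"ax": 0,"ay": 0,"az": 0,"jaw": -1},
    {"x": -0.002,"y": 0.002,"z": 0.0035,"ax": 0,"ay": 0,"az": 0,"jaw": -1},
    {"x": -0.002,"y": 0.002,"z": 0.0035,"ax": 0,"ay": 0,"az": 0,"jaw": -1},
  ],
)

```text
time: 42.0
tool_pos: [476.6, 34.4, 189.3]
tcp_rot: [-3.141, -0.0, 1.603]
contact_force: [0.4, -0.6, 1.3]
grip_width: 0.3
finger_force: 0.6
```

The force dropped to 1.3 N with a jump down, so the tongue has snapped in. I'll retract and verify.

Call:
send_rows(
  rows=[
    {"x": 0,"y": 0,"z": -0.01,"ax": 0,"ay": 0,"az": 0,"jaw": -1},
    {"x": 0,"y": 0,"z": -0.03,"ax": 0,"ay": 0,"az": 0,"jaw": -1},
    {"x": 0,"y": 0,"z": -0.08,"ax": 0,"ay": 0,"az": 0,"jaw": -1},
    {"x": 0,"y": 0,"z": -0.18,"ax": 0,"ay": 0,"az": 0,"jaw": -1},
    {"x": 0,"y": 0,"z": -0.3,"ax": 0,"ay": 0,"az": 0,"jaw": -1},
    {"x": 0,"y": 0,"z": -0.45,"ax": 0,"ay": 0,"az": 0,"jaw": -1},
    {"x": 0,"y": 0,"z": -0.57,"ax": 0,"ay": 0,"az": 0,"jaw": -1},
    {"x": 0,"y": 0,"z": -0.65,"ax": 0,"ay": 0,"az": 0,"jaw": -1},
    {"x": 0,"y": 0,"z": -0.7,"ax": 0,"ay": 0,"az": 0,"jaw": -1},
    {"x": 0,"y": 0,"z": -0.7,"ax": 0,"ay": 0,"az": 0,"jaw": -1},
  ],
)

```text
time: 43.25
tool_pos: [477.1, 34.3, 330.1]
tcp_rot: [3.14, 0.0, 1.603]
contact_force: [0.1, 0.4, 0.2]
grip_width: 0.7
finger_force: 0.0
```

Run:
```python
from h import *
p,d=bot.capture("scene");m=bot.camera_model("scene")
cv2.imwrite("pics/s7.png",cv2.convertScaleAbs(cv2.resize(p[100:200,220:320,::-1],None,fx=6,fy=6,interpolation=cv2.INTER_CUBIC),alpha=1.3))
k=cv2.inRange(cv2.cvtColor(p,cv2.COLOR_RGB2HSV),(100,150,40),(125,255,255)); n,l,s,c=cv2.connectedComponentsWithStats(k)
for i in range(1,n):
    if s[i,4]>30 and 200<c[i][0]<340 and 80<c[i][1]<220:
        v,u=np.nonzero(l==i); P=world(m,d,u,v); print(s[i],np.median(P,0).round(1))
```

```text
[323  80  30  26 485] [382.3 622.2  34.6]
[238 145  28  14 192] [475.9  25.9 188.8]
[203 185  65  50 937] [509.2 -56.2  81. ]
```

View pics/s7.png

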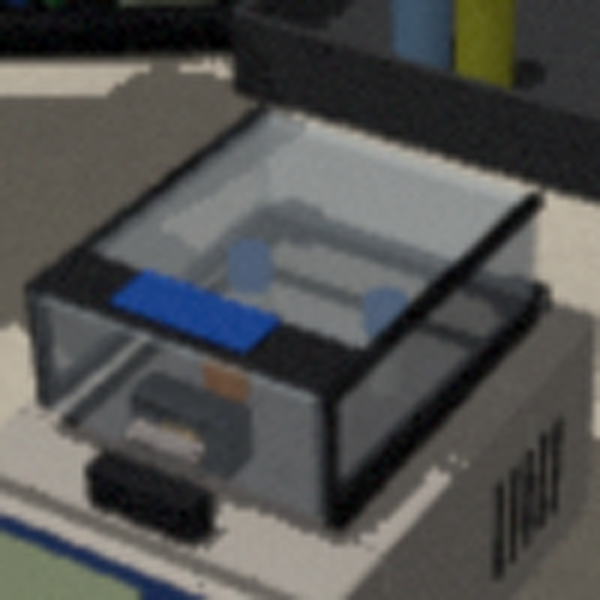

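The picture shows the hood down, with the brass tongue now under the strike bar (165,435) and the orange cap inside at (228,380). The pad is at z = 188.8, an angle of about 0.04, and it stays there with the arm clear.

```bash
python3 -c "
from plant import bot
print(bot.close_job())"
```

```text
the job is handed in; nothing more can be done
None
```

The orange-capped vial is seated in the reactor's front middle well and the hood is latched shut (about 0.04 rad) with the arm clear; the job was handed in after about 43 s and returned no verdict.

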